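# Lay the small bottle into the tilting display cradle

## Task

Take the small bottle out of the wooden packing tray and lay it gently into the tilting display cradle, foot fully home against the ledge at the low end and neck up in the narrow notch at the high end. The cradle's slope is clamped at some angle you are not told: find it by feel or sight, let the bottle come to rest in both notches with its foot on the ledge while you still hold it, and only then let go without any drop. Do not press hard, and leave the larger bottle, the tumbler and the jar where they are.

Things in the scene. Friction and masses are not known exactly. Their poses are not given: they have to be found in the camera images.
- bottle: Small dark glass bottle, paper label, 190 mm long, 0.25 to 0.45 kg, lying in the tray. Body diameter 50 mm up to 105 mm from the foot, shoulder to 135, neck diameter 25 to 168, then a dark cap of diameter 28. Origin: centre of the foot, on the axis; x runs along the axis to the mouth. Centre of mass 70 mm from the foot. Starts level, mouth away from the robot (within 0.35 rad of +x).
- mouth (a point): Centre of the small bottle's cap end, on its axis, 190 mm from the foot.
- tray: Light wooden packing tray, fixed, board 200 x 250 x 12 mm; origin at its underside's centre. Two places, at y = -60 and +60 mm: one holds the small bottle, the other the larger. Each bottle lies along the tray's x in two V ribs, 8 mm thick, tops 53 mm above the table, 14 and 98 mm from the foot. The small bottle's axis is 57 mm above the table.
- rack: Dark wooden base of the cradle, fixed, board 220 x 110 x 12 mm; origin at its underside's centre, x level, pointing uphill. Two cheeks at x = -85 mm, 82 mm high, 36 mm long, 100 mm apart over their outsides. Between them the pale plywood cradle turns about the level line through home and is clamped with its +x end raised by 0.17 to 0.49 rad (not reported).
- home (a point): On the pivot line, 70 mm above the table: where the foot's centre is when the bottle is home, at any slope. Axes as the rack. Up the slope from here: a foot ledge at 0 mm (78 mm wide, top 8 mm below the seated bottle's axis); see rack_mid for the two notches.
- rack_mid (a point): Point of the fixed base, on its top face at the middle (12 mm above the table). Above it, the cradle's two 90 degree V notches: for the body 20 to 32 mm up the slope from home, 68 mm wide, tops 7 mm below the seated axis; for the neck 150 to 160 mm up the slope, 57 mm wide, tops 5 mm above the axis. Between them only a 34 mm wide beam, 40 mm below the axis: room for fingers.
- big_bottle: The larger bottle in the tray's other place: 64 mm diameter, 235 mm long, same material. Origin at its foot's centre, x to the mouth; axis 67 mm above the table. Leave it.
- tumbler: White ceramic tumbler standing on the table, 60 mm across, 75 mm high; origin at its underside. Leave it.
- cork_jar: Amber glass jar with a cork lid standing on the table, 56 mm across, 85 mm high; origin at its underside. Leave it.
Not all that is in view belongs to the job. What is shaped like the bottle but red is not meant.

How it is judged:
By the outcome, as a careful person would: the job done as asked, in the order asked, and still so for the second after the job is handed in, with the robot touching nothing.
It also fails if it takes over 69 s, if anything falls off the work surface, if the arm or the gripper's body presses on something with over 40 N, if the wrist force passes 120 N, or if a joint passes its speed limit or range.

## Robot

A 7-joint arm with a two-finger parallel gripper is mounted at the origin on the work surface. World frame = base frame: x ahead of the robot, y to its left, z up, the work surface at z = 0. Lengths are in m, angles in rad, forces in N, time in s.
With the tool pointing down it reaches from about 0.425 to 1.025 m from the base axis. Payload 3.6 kg.
Tool frame: the origin (TCP) lies at the very end of the fingers, on their centre line; the grasp point (between the pads) lies 19 mm behind it; z points along the fingers, x is the direction in which the jaws open and shut, and the axes are right-handed (so a half turn about z gives the same grasp; the last joint's range is limited). The gripper opens to 85 mm and grips with 20 to 120 N. Pads are 22 mm wide; open, the fingers measure 114 mm over their backs; the gripper's body (76 mm by 85 mm) begins 54 mm behind the grasp point. The pads swing forward as they close: fully open they stand 13 mm farther back than shut.
Start: joints at [1.141, 0.591, 0.048, 1.609, -0.033, 0.943, -0.034], TCP at [0.239, -0.685, 0.231] pointing down, gripper open.
Joint ranges: [-2.69, 2.69], [-0.47, 2.24], [-1.27, 1.36], [0.19, 2.51], [-1.53, 4.68], [0.08, 2.07], [-3.09, 3.09]. Speed limits (rad/s): [2.57, 2.57, 3.14, 3.14, 3.14, 3.14, 3.14].

## Interface

Orientations are given as [roll, pitch, yaw] about the fixed x, y, z axes, in that order (R = Rz(yaw) Ry(pitch) Rx(roll)).
In Python, from station import env, grab_frame gives the robot as it stands.
- The arm moves only by the shell command python3 -m inch 'ROWS' [FORCE]. ROWS is JSON, a list of rows, each an object of numbers: "tx", "ty", "tz": the shift along the world's x, y, z scaled (see below); "wx", "wy", "wz": the turn, a rotation vector about the world's x, y, z scaled (see below); "hand": the finger opening in mm, from 0 to 85.4. A call has 1 to 5 rows; each row is the pose to reach, as a shift and turn from the pose measured when the call began, turning the shorter way round; what a row does not reach only later rows make up. The controller multiplies each number of a shift by 100 mm and each number of a turn by 180 degrees. A row lasts 1/12 s, in which the tool goes at most 41.7 mm and 7.16 degrees, less where a joint would pass 70% of its speed; a pose out of reach is approached as far as the arm can. A call with a number of a shift or a turn outside -1 to 1 is refused whole. A call with a gripper value outside its range is refused whole. The fingers move at their own pace and stop on an object; FORCE is the grip in N (left out, the last holds). Time passes only in rows, so rows that repeat a pose let the fingers close. It gives the time, the measured TCP pose, the force and the opening at its end, in the units of the state.
- env.get_obs(): the state, without advancing time (a new reading comes with each control period).
- grab_frame(name): name is "scene" or "top" or "wrist"; returns a dict with "img" (400x640x3 uint8, red, green, blue), "z_map" (400x640 float32, m along the optical axis (not along the pixel's ray), 0 where there is no reading), "camera_matrix" (3x3 intrinsics, pixels), "world_from_camera" (4x4, takes a point from camera to world coordinates). Camera axes: x right, y down, z forward; pixel columns grow to the right and rows downward; lengths in m; the calibration is good to about 2 mm. The wrist camera is an equidistant fisheye: a pixel r from the principal point sees the ray r / f radians off the axis. A picture is of the moment at which its call begins.
- env.close_job(): hands the job in, once; it reports no verdict.
The state is a dict: "t": time; "joints": joint angles; "dq": joint speeds; "effort": joint torques, N m; "ee_pos": TCP position; "tool_rot": TCP orientation; "contact_force": force on the tool from outside, world axes, zero at the start; "moment": the same for the moment, N m; "finger_gap": finger opening in m.
Only numpy, scipy, OpenCV 4.12 (cv2) and the standard library are available. Lean on these libraries where they do the work, as an engineer would, in place of code of your own. Each camera call takes 0.05 s, during which the arm holds its last target.

## Working session

There is one attempt and no reset: what is moved stays moved. The work goes in short steps, Python scripts to look and compute and a shell command to move; the robot and the scene stay as the last step left them, time stands still between calls to the robot, and variables do not carry over. Pictures are saved under pics/ and viewed, and the job is handed in when it is done.

```bash
ls; mkdir -p pics
python3 - <<'E'
from station import env, grab_frame
import cv2
print(env.get_obs())
for n in ["scene","top","wrist"]:
    f=grab_frame(n); cv2.imwrite(f"pics/{n}0.png",f["img"][:,:,::-1]); print(n,f["camera_matrix"].tolist(),f["world_from_camera"].round(4).tolist())
E
```

```text
pics
{'t': 0.0, 'joints': array([ 1.14150201,  0.59213964,  0.04830276,  1.6098329 , -0.03329514,
        0.94271496, -0.03370805]), 'dq': array([-5.39289908e-04, -1.59363815e-03, -1.21477278e-04, -1.89953565e-03,
        2.89167122e-05,  1.54848239e-03,  1.15247369e-03]), 'effort': array([-2.76596870e-05, -5.48684835e+01,  1.54651165e+00, -1.98120546e+01,
        9.32725350e-03,  8.71221739e-03, -1.71681148e-05]), 'ee_pos': array([ 0.23862849, -0.68371624,  0.23012228]), 'tool_rot': array([ 3.14145753e+00,  2.28609510e-03, -1.23492952e+00]), 'contact_force': array([ 0.28834899,  0.83788554, -0.05338248]), 'moment': array([0.00159074, 0.02328511, 0.0822081 ]), 'finger_gap': 0.08567852530682518}
scene [[439.53297030485453, 0.0, 320.6603310892686], [0.0, 439.53297030485453, 200.9799278330319], [0.0, 0.0, 1.0]] [[-0.5115, 0.4838, -0.7102, 1.2843], [0.8592, 0.3023, -0.4128, 0.5472], [0.015, -0.8213, -0.5703, 0.7702], [0.0, 0.0, 0.0, 1.0]]
top [[394.8140851847805, 0.0, 316.009341085316], [0.0, 394.8140851847805, 201.1755026452321], [0.0, 0.0, 1.0]] [[0.0226, -0.9859, 0.1656, 0.2427], [-0.9997, -0.0241, -0.0071, 0.064], [0.011, -0.1654, -0.9862, 1.1478], [0.0, 0.0, 0.0, 1.0]]
wrist [[309.70691628693146, 0.0, 319.2080093406431], [0.0, 309.70691628693146, 196.96156382470457], [0.0, 0.0, 1.0]] [[0.3302, -0.9116, -0.2447, 0.2995], [-0.9439, -0.3195, -0.0834, -0.6611], [-0.0021, 0.2585, -0.966, 0.3739], [0.0, 0.0, 0.0, 1.0]]
```

View pics/top0.png

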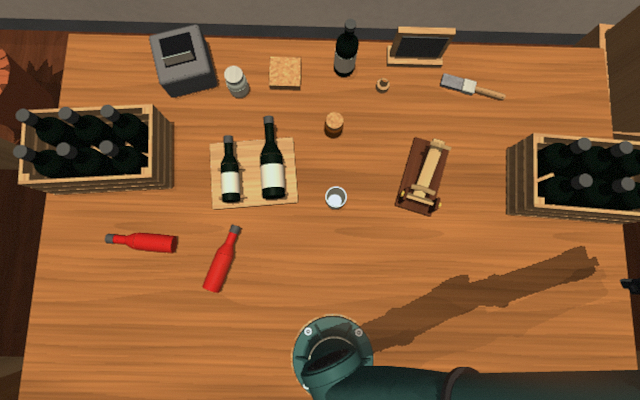

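View pics/scene0.png

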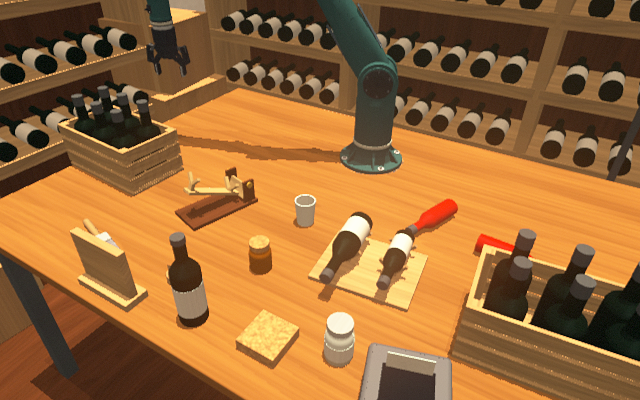

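The top picture shows the small bottle at about (230,170), the larger one at (272,155), and the rack at (425,178) with its cheeks at the robot end near (420,205). The tumbler is at (336,198) and the jar at (334,124). Next I measure from depth.

```bash
cat > h.py <<'E'
import numpy as np, cv2
from station import env, grab_frame
def cloud(f):
    z=f["z_map"]; K=f["camera_matrix"]; T=f["world_from_camera"]
    v,u=np.mgrid[0:z.shape[0],0:z.shape[1]]
    P=np.stack([(u-K[0,2])/K[0,0]*z,(v-K[1,2])/K[1,1]*z,z],-1)
    W=P@T[:3,:3].T+T[:3,3]; W[z<=0]=np.nan
    return W
E
python3 - <<'E'
from h import *
np.set_printoptions(precision=4,suppress=True)
f=grab_frame("top"); W=cloud(f); np.save("top.npy",W); np.save("topi.npy",f["img"])
g=grab_frame("scene"); S=cloud(g); np.save("scene.npy",S); np.save("scenei.npy",g["img"])
for n,(u,v) in dict(capS=(228,140),bodyS=(231,185),footS=(231,200),big=(273,160),jar=(334,124),tumb=(336,198),tray=(252,200),rackb=(408,200),beam=(428,170),tab=(360,230)).items(): print(n,W[v,u])
a=cv2.resize(f["img"][100:230,195:475],None,fx=2.8,fy=2.8,interpolation=cv2.INTER_CUBIC); cv2.imwrite("pics/topz.png",a[:,:,::-1])
b=cv2.resize(g["img"][150:320,160:440],None,fx=2.8,fy=2.8,interpolation=cv2.INTER_CUBIC); cv2.imwrite("pics/scz.png",b[:,:,::-1])
E
```

```text
capS [0.5924 0.3089 0.073 ]
bodyS [0.461  0.291  0.0821]
footS [0.4195 0.2889 0.0804]
big [0.5312 0.1771 0.0954]
jar [0.6433 0.0105 0.0849]
tumb [ 0.4458 -0.0029  0.0035]
tray [0.4321 0.242  0.0137]
rackb [ 0.4435 -0.2132  0.0122]
beam [ 0.5213 -0.2581  0.0662]
tab [ 0.3535 -0.0747 -0.0016]
```

View pics/topz.png

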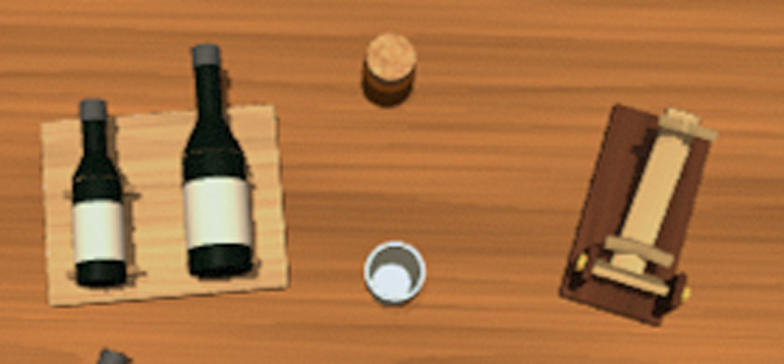

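View pics/scz.png

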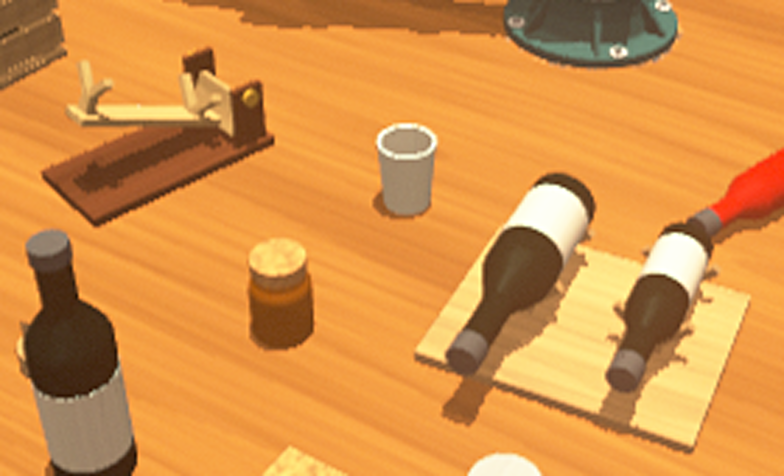

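```bash
cat > fit.py <<'E'
from h import *
from scipy.optimize import minimize
np.set_printoptions(precision=4,suppress=True)
W=np.load("top.npy"); S=np.load("scene.npy")
def tab(A):
    m=(A[...,2]<.006)&(A[...,2]>-.006)&(A[...,0]>.3)&(A[...,0]<.75)&(abs(A[...,1])<.45); return np.median(A[m][:,2])
print("table z",tab(W),tab(S))
def pts(A,x0,x1,y0,y1,z0,z1):
    P=A.reshape(-1,3); m=(P[:,0]>x0)&(P[:,0]<x1)&(P[:,1]>y0)&(P[:,1]<y1)&(P[:,2]>z0)&(P[:,2]<z1); return P[m]
def show(n,P):
    r=cv2.minAreaRect((P[:,:2]*1000).astype(np.float32)); print(n,len(P),r, P[:,2].mean())
for nm,A in (("top",W),("scene",S)):
    show("tray "+nm,pts(A,.36,.66,.1,.4,.008,.016)); show("tray all"+nm,pts(A,.36,.62,.1,.4,.008,.03))
    show("rack "+nm,pts(A,.36,.66,-.36,-.14,.008,.016))
    show("rack all"+nm,pts(A,.36,.66,-.36,-.14,.008,.05))
    # bottle
    B=pts(A,.38,.64,.25,.36,.045,.1); show("bot "+nm,B); 
    # fit body cylinder axis: horizontal cyl r=25 at z=.057
    Bb=pts(A,.405,.50,.25,.34,.06,.09)
    def cost(p):
        d=np.abs((Bb[:,1]-p[0])*np.cos(p[1])-(Bb[:,0]-.45)*np.sin(p[1])); return np.mean(np.minimum(abs(np.hypot(d,Bb[:,2]-p[2])-.025),.004))
    r=minimize(cost,[.29,.08,.057],method="Nelder-Mead"); print("body axis y@.45,yaw,z",r.x,r.fun)
    C=pts(A,.56,.64,.26,.36,.05,.09); print("cap x range",C[:,0].min(),C[:,0].max(),C[:,1].mean(),C[:,2].max())
    print("body foot x",np.sort(Bb[:,0])[:5],np.sort(pts(A,.37,.5,.25,.34,.06,.09)[:,0])[:5])
E
python3 fit.py
```

```text
table z -0.0005372076062779563 0.0011902201905825693
tray top 3083 ((514.9923706054688, 242.37692260742188), (200.471435546875, 249.7539825439453), 6.247608184814453) 0.011642676885457686
tray alltop 3116 ((514.9152221679688, 242.41680908203125), (200.23727416992188, 249.7667236328125), 6.2086381912231445) 0.01174882730467299
rack top 1499 ((517.4022827148438, -258.0787048339844), (110.20633697509766, 220.7279052734375), 73.5751724243164) 0.011630916399375007
rack alltop 1746 ((517.4022827148438, -258.0787048339844), (110.20633697509766, 220.7279052734375), 73.5751724243164) 0.015117621480563658
bot top 1045 ((513.9795532226562, 301.9785461425781), (191.085205078125, 71.67900848388672), 5.495896816253662) 0.07252203535631858
body axis y@.45,yaw,z [0.296  0.1044 0.0569] 0.0013646463913156832
cap x range 0.5608957740115418 0.609348293079826 0.3078447027211706 0.0746616232080648
body foot x [0.4175 0.4178 0.418  0.4183 0.4183] [0.4175 0.4178 0.418  0.4183 0.4183]
tray scene 3679 ((516.5984497070312, 244.81332397460938), (204.1892852783203, 250.29771423339844), 6.207912921905518) 0.012984367157530277
tray allscene 3706 ((516.5984497070312, 244.81332397460938), (204.1892852783203, 250.29771423339844), 6.207912921905518) 0.013092421379742194
rack scene 1339 ((518.843994140625, -256.2217102050781), (114.9778823852539, 220.8135528564453), 73.55387878417969) 0.012859933869355729
rack allscene 1638 ((518.843994140625, -256.2217102050781), (114.9778823852539, 220.8135528564453), 73.55387878417969) 0.01693973519927414
bot scene 1160 ((515.295654296875, 305.2100524902344), (192.2610321044922, 72.91861724853516), 6.6357035636901855) 0.07192078193918038
body axis y@.45,yaw,z [0.2982 0.0817 0.0587] 0.0008372208499483161
cap x range 0.5600131639418122 0.6112460641609155 0.31476072178336834 0.07411758472045382
body foot x [0.4178 0.4178 0.4196 0.4202 0.4206] [0.4178 0.4178 0.4196 0.4202 0.4206]
```

```bash
cat > rk.py <<'E'
from h import *
import sys
from scipy.optimize import minimize
np.set_printoptions(precision=4,suppress=True)
W=np.load("top.npy"); S=np.load("scene.npy")
yaw=np.radians(-16.44)
R=np.array([[np.cos(yaw),-np.sin(yaw),0],[np.sin(yaw),np.cos(yaw),0],[0,0,1]])
import matplotlib if False else None
E
sed -i '/matplotlib/d' rk.py
cat >> rk.py <<'E'
for nm,A,c in (("top",W,[.5174,-.2581,-.0005]),("scene",S,[.5188,-.2562,.001])):
    P=(A.reshape(-1,3)-c)@R
    m=(abs(P[:,0])<.14)&(abs(P[:,1])<.06)&(P[:,2]>.02)&(P[:,2]<.2); P=P[m]
    im=np.full((300,560,3),255,np.uint8)
    for p in P:
        col=(255,0,0) if abs(p[1])<.017 else (0,0,255)
        cv2.circle(im,(int((p[0]+.14)*2000),int(290-p[2]*2000)),1,col,-1)
    cv2.imwrite(f"pics/rk_{nm}.png",im)
    B=P[(abs(P[:,1])<.013)&(P[:,0]>-.04)&(P[:,0]<.045)]
    k=np.polyfit(B[:,0],B[:,2],1); r=B[:,2]-np.polyval(k,B[:,0]); 
    for _ in range(5):
        g=abs(r)<.003; k=np.polyfit(B[g,0],B[g,2],1); r=B[:,2]-np.polyval(k,B[:,0])
    th=np.arctan(k[0]); print(nm,len(B),g.sum(),"slope",th,"axis z at x=-.085", np.polyval(k,-.085)+.04/np.cos(th))
E
python3 rk.py; python3 -c "
import cv2,numpy as np
cv2.imwrite('pics/rk.png',np.vstack([cv2.imread('pics/rk_top.png'),cv2.imread('pics/rk_scene.png')]))"
```

```text
top 299 246 slope 0.4030911486752719 axis z at x=-.085 0.07035072690588236
scene 109 101 slope 0.4132127913948888 axis z at x=-.085 0.07070646211479159
```

View pics/rk.png

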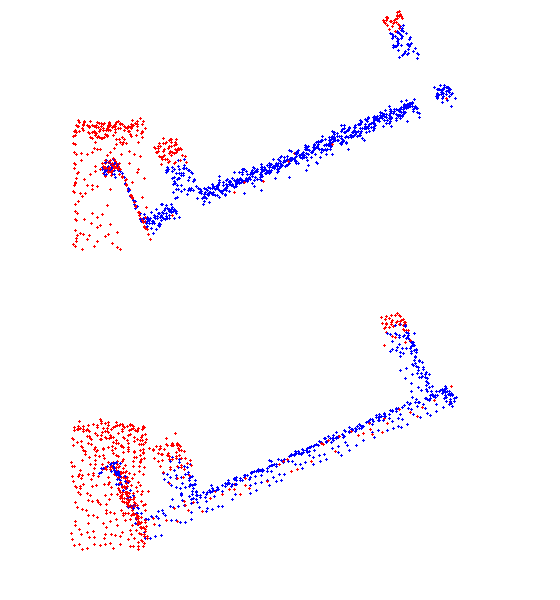

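The slope comes out at about 0.405 rad from both cameras, and the pivot height of 70.5 mm agrees with the stated 70 mm. The tray rectangle is 200x250 and the rack 110x220, so both fits hold. I'll write the target helper and check heights along the route.

```bash
cat > tg.py <<'E'
from h import *
from scipy.spatial.transform import Rotation as Ro
np.set_printoptions(precision=4,suppress=True)
ALPHA=0.2
TRAY=dict(foot=np.array([.4185,.2930,.057]),yaw=.108,pitch=0.)
HOME=dict(foot=np.array([.4366,-.2331,.070]),yaw=-.287,pitch=-.405)
def target(b,s=.066,along=0,up=0,alpha=ALPHA):
    """along: bottle-axis offset, up: perpendicular-to-axis offset"""
    Rb=Ro.from_euler('xyz',[0,b['pitch'],b['yaw']])
    Rt=Rb*Ro.from_euler('y',alpha)*Ro.from_euler('xyz',[np.pi,0,-np.pi/2])
    G=b['foot']+Rb.apply([s+along,0,up]); return G+.019*Rt.as_matrix()[:,2],Rt
def delta(b,world=(0,0,0),**k):
    o=env.get_obs(); p,R=target(b,**k); p=p+np.array(world)
    c=Ro.from_euler('xyz',o['tool_rot'])
    d=(p-o['ee_pos'])*10; w=(R*c.inv()).as_rotvec()/np.pi
    print("t %.2f"%o['t'],"tcp",o['ee_pos'],"tgt",p,"\n t",d.round(3)," w",w.round(4),"F",o['contact_force'].round(2),"M",o['moment'].round(3),"gap %.4f"%o['finger_gap'],"j",o['joints'].round(2))
E
python3 - <<'E'
from tg import *
delta(TRAY,world=(0,0,.15)); delta(HOME)
W=np.load("top.npy").reshape(-1,3); S=np.load("scene.npy").reshape(-1,3)
for A in (W,S):
    for y0 in np.arange(-.8,.5,.1):
        m=(A[:,1]>y0)&(A[:,1]<y0+.1)&(A[:,0]>.25)&(A[:,0]<.7)&(A[:,2]<.6)
        print(round(y0,1),A[m][:,2].max() if m.any() else None,end="; ")
    print()
E
```

```text
t 0.25 tcp [ 0.2388 -0.6841  0.2308] tgt [0.4804 0.2997 0.1884] 
 t [ 2.416  9.839 -0.424]  w [-0.0144  0.0621 -0.0723] F [ 0.2  -0.16 -0.68] M [-0.017  0.012  0.033] gap 0.0856 j [ 1.14  0.59  0.05  1.61 -0.03  0.94 -0.03]
t 0.25 tcp [ 0.2388 -0.6841  0.2308] tgt [ 0.4985 -0.2514  0.0774] 
 t [ 2.597  4.328 -1.534]  w [ 0.0013 -0.0663 -0.1976] F [ 0.2  -0.16 -0.68] M [-0.017  0.012  0.033] gap 0.0856 j [ 1.14  0.59  0.05  1.61 -0.03  0.94 -0.03]
-0.8 0.24238355320692506; -0.7 0.24851079276720667; -0.6 0.24970491988478205; -0.5 0.007517730675127954; -0.4 0.13708090871008127; -0.3 0.13852164775067344; -0.2 0.08510185486094479; -0.1 0.09012231973828655; -0.0 0.08959537176975196; 0.1 0.10513387189509205; 0.2 0.09778107181728357; 0.3 0.08583957150090016; 0.4 0.15436483818655378; 
-0.8 0.47840480734296686; -0.7 0.4938187698450623; -0.6 0.2496495053389709; -0.5 0.1321489856074659; -0.4 0.016887614535383344; -0.3 0.1393863055845952; -0.2 0.08607677929556512; -0.1 0.08890642388772663; -0.0 0.08928373807853085; 0.1 0.10338254301680272; 0.2 0.0984849684762561; 0.3 0.08524304544446959; 0.4 0.15351243977541917;
```

```bash
python3 -m inch '[{"tx":0.1,"ty":0.3,"tz":0.3},{"tx":0.2,"ty":0.65,"tz":0.5},{"tx":0.3,"ty":1,"tz":0.6}]'; python3 -m inch '[{"tx":0.1,"ty":0.35},{"tx":0.2,"ty":0.7},{"tx":0.35,"ty":1}]';python3 -m inch '[{"tx":0.15,"ty":0.35},{"tx":0.3,"ty":0.7},{"tx":0.5,"ty":1}]';python3 -m inch '[{"tx":0.15,"ty":0.35},{"tx":0.3,"ty":0.7},{"tx":0.5,"ty":1}]'
```

```text
invalid input at $[0]: expected keys tx, ty, tz, wx, wy, wz, hand
invalid input at $[0]: expected keys tx, ty, tz, wx, wy, wz, hand
invalid input at $[0]: expected keys tx, ty, tz, wx, wy, wz, hand
invalid input at $[0]: expected keys tx, ty, tz, wx, wy, wz, hand
```

```bash
python3 -m inch '[{"tx":0.1,"ty":0.3,"tz":0.3,"wx":0,"wy":0,"wz":0,"hand":85},{"tx":0.2,"ty":0.65,"tz":0.5,"wx":0,"wy":0,"wz":0,"hand":85},{"tx":0.3,"ty":1,"tz":0.6,"wx":0,"wy":0,"wz":0,"hand":85}]'; python3 -m inch '[{"tx":0.1,"ty":0.35,"tz":0,"wx":0,"wy":0,"wz":-0.02,"hand":85},{"tx":0.2,"ty":0.7,"tz":0,"wx":0,"wy":0,"wz":-0.03,"hand":85},{"tx":0.35,"ty":1,"tz":0,"wx":0,"wy":0,"wz":-0.04,"hand":85}]'; python3 -c "
from tg import *
delta(TRAY,world=(0,0,.15))"
```

```text
t: 0.5
ee_pos: [0.269, -0.5851, 0.2927]
tool_rot: [-3.141, -0.003, -1.237]
contact_force: [0.3, 0.3, 0.8]
finger_gap: 0.0851
t: 0.75
ee_pos: [0.3032, -0.4828, 0.2931]
tool_rot: [3.141, -0.002, -1.365]
contact_force: [-0.3, 0.6, -0.4]
finger_gap: 0.085
t 0.75 tcp [ 0.3032 -0.4828  0.2931] tgt [0.4804 0.2997 0.1884] 
 t [ 1.772  7.825 -1.047]  w [-0.0092  0.063  -0.0309] F [-0.31  0.61 -0.42] M [-0.05  -0.071 -0.018] gap 0.0850 j [ 0.89  0.33  0.05  1.9  -0.02  0.91 -0.41]
```

```bash
Z='' 
python3 -m inch '[{"tx":0.15,"ty":0.35,"tz":0,"wx":0,"wy":0,"wz":-0.01,"hand":85},{"tx":0.3,"ty":0.7,"tz":0,"wx":0,"wy":0,"wz":-0.02,"hand":85},{"tx":0.5,"ty":1,"tz":0,"wx":0,"wy":0,"wz":-0.03,"hand":85}]'|head -2
python3 -m inch '[{"tx":0.15,"ty":0.35,"tz":0,"wx":0,"wy":0,"wz":0,"hand":85},{"tx":0.3,"ty":0.7,"tz":0,"wx":0,"wy":0,"wz":0,"hand":85},{"tx":0.4,"ty":1,"tz":0,"wx":0,"wy":0,"wz":0,"hand":85}]'|head -2
python3 -m inch '[{"tx":0.15,"ty":0.35,"tz":0,"wx":0,"wy":0,"wz":0,"hand":85},{"tx":0.3,"ty":0.7,"tz":0,"wx":0,"wy":0,"wz":0,"hand":85},{"tx":0.4,"ty":1,"tz":0,"wx":0,"wy":0,"wz":0,"hand":85}]'|head -2
python3 -m inch '[{"tx":0.1,"ty":0.35,"tz":0,"wx":0,"wy":0,"wz":0,"hand":85},{"tx":0.2,"ty":0.7,"tz":0,"wx":0,"wy":0,"wz":0,"hand":85},{"tx":0.3,"ty":1,"tz":0,"wx":0,"wy":0,"wz":0,"hand":85}]'|head -2
python3 -m inch '[{"tx":0.0,"ty":0.35,"tz":0,"wx":0,"wy":0,"wz":0,"hand":85},{"tx":0.1,"ty":0.7,"tz":0,"wx":0,"wy":0,"wz":0,"hand":85},{"tx":0.1,"ty":1,"tz":0,"wx":0,"wy":0,"wz":0,"hand":85}]'|head -2
python3 -c "
from tg import *
delta(TRAY,world=(0,0,.15))"
```

```text
t: 1.0
ee_pos: [0.3523, -0.3803, 0.2931]
t: 1.25
ee_pos: [0.3937, -0.2775, 0.2933]
t: 1.5
ee_pos: [0.4349, -0.1747, 0.2937]
t: 1.75
ee_pos: [0.465, -0.072, 0.294]
t: 2.0
ee_pos: [0.4765, 0.0308, 0.2944]
t 2.00 tcp [0.4765 0.0308 0.2944] tgt [0.4804 0.2997 0.1884] 
 t [ 0.039  2.689 -1.061]  w [-0.0073  0.0647 -0.0026] F [ 1.02 -0.44  0.81] M [-0.021 -0.019  0.001] gap 0.0849 j [ 0.03  0.2  -0.23  2.08  0.06  0.86 -1.68]
```

```bash
python3 -m inch '[{"tx":0,"ty":0.35,"tz":0,"wx":0,"wy":0.02,"wz":0,"hand":85},{"tx":0,"ty":0.7,"tz":-0.1,"wx":0,"wy":0.04,"wz":0,"hand":85},{"tx":0,"ty":1,"tz":-0.2,"wx":0,"wy":0.06,"wz":0,"hand":85}]'|head -2
python3 -m inch '[{"tx":0,"ty":0.35,"tz":-0.1,"wx":0,"wy":0,"wz":0,"hand":85},{"tx":0,"ty":0.7,"tz":-0.2,"wx":0,"wy":0,"wz":0,"hand":85},{"tx":0,"ty":1,"tz":-0.3,"wx":0,"wy":0,"wz":0,"hand":85}]'|head -2
python3 -m inch '[{"tx":0,"ty":0.3,"tz":-0.1,"wx":0,"wy":0,"wz":0,"hand":85},{"tx":0,"ty":0.6,"tz":-0.3,"wx":0,"wy":0,"wz":0,"hand":85},{"tx":0,"ty":0.6,"tz":-0.3,"wx":0,"wy":0,"wz":0,"hand":85}]'|head -2
python3 -c "
from tg import *
delta(TRAY,world=(0,0,.1))
f=grab_frame('wrist'); cv2.imwrite('pics/w1.png',f['img'][:,:,::-1])"
```

```text
t: 2.25
ee_pos: [0.4767, 0.1337, 0.2754]
t: 2.5
ee_pos: [0.4767, 0.2366, 0.2449]
t: 2.75
ee_pos: [0.4737, 0.3036, 0.2124]
t 2.75 tcp [0.4737 0.3036 0.2124] tgt [0.4804 0.2997 0.1384] 
 t [ 0.066 -0.039 -0.74 ]  w [-0.0095  0.0036 -0.0053] F [-0.63 -0.08  0.1 ] M [ 0.003 -0.193 -0.017] gap 0.0848 j [-0.36  0.49 -0.32  1.88  0.04  0.93 -2.13]
```

View pics/w1.png

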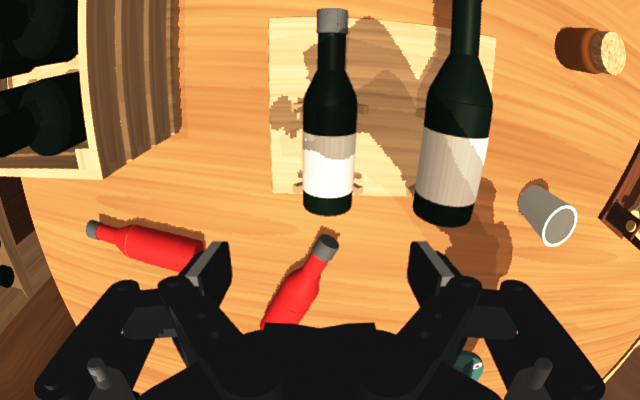

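The wrist picture shows the small bottle with its body at (329,180) and foot at about (328,210), roughly centred between the fingers. I'll refine the bottle pose from the wrist depth.

```bash
cat > wr.py <<'E'
from tg import *
def wcloud(f):
    z=f["z_map"]; K=f["camera_matrix"]; T=f["world_from_camera"]
    v,u=np.mgrid[0:z.shape[0],0:z.shape[1]]; x=(u-K[0,2])/K[0,0]; y=(v-K[1,2])/K[1,1]; r=np.hypot(x,y)+1e-9
    t=np.tan(np.minimum(r,1.45)); P=np.stack([x/r*t*z,y/r*t*z,z],-1)
    W=P@T[:3,:3].T+T[:3,3]; W[(z<=0)|(r>1.4)]=np.nan; return W
E
python3 - <<'E'
from wr import *
f=grab_frame('wrist'); W=wcloud(f); print("cap",W[20,332],"label",W[170,328],"foot",W[207,328],"tray",W[60,285])
P=W[90:215,295:365].reshape(-1,3); P=P[(P[:,2]>.062)&(P[:,2]<.1)&(P[:,0]<.52)]
from scipy.optimize import minimize
def cost(p):
    d=(P[:,1]-p[0])*np.cos(p[1])-(P[:,0]-.45)*np.sin(p[1]); return np.mean(np.minimum(abs(np.hypot(d,P[:,2]-p[2])-.025),.004))
r=minimize(cost,[.296,.108,.057],method="Nelder-Mead"); print(r.x,r.fun,len(P),"xmin",np.percentile(P[:,0],[0,1,2]))
C=W[5:35,310:350].reshape(-1,3); C=C[(C[:,2]>.05)&(C[:,2]<.09)]; print("cap xmax",np.percentile(C[:,0],[98,100]),"y",C[:,1].min(),C[:,1].max())
Q=W[10:195,265:500].reshape(-1,3); Q=Q[(Q[:,2]>.005)&(Q[:,2]<.018)]; print(cv2.minAreaRect((Q[:,:2]*1000).astype(np.float32)))
E
```

```text
cap [0.5981 0.3098 0.0707] label [0.4676 0.2962 0.0842] foot [0.4298 0.291  0.0821] tray [0.5575 0.3527 0.0133]
[0.2982 0.1074 0.0585] 0.0005067332127404707 5365 xmin [0.4171 0.4218 0.4234]
cap xmax [0.6074 0.6096] y 0.29954680973476866 0.3290572622586332
((515.836669921875, 245.19827270507812), (199.545166015625, 251.22357177734375), 6.386475563049316)
```

```bash
sed -i 's/.4185,.2930,.057/.4190,.2942,.0575/; s/yaw=.108/yaw=.109/' tg.py
python3 -m inch '[{"tx":0.05,"ty":-0.03,"tz":-0.2,"wx":-0.009,"wy":0.004,"wz":-0.005,"hand":85},{"tx":0.07,"ty":-0.03,"tz":-0.5,"wx":-0.009,"wy":0.004,"wz":-0.005,"hand":85},{"tx":0.07,"ty":-0.03,"tz":-0.74,"wx":-0.009,"wy":0.004,"wz":-0.005,"hand":85},{"tx":0.07,"ty":-0.03,"tz":-0.74,"wx":-0.009,"wy":0.004,"wz":-0.005,"hand":85}]'|head -2
python3 -c "
from wr import *
delta(TRAY)
f=grab_frame('wrist'); cv2.imwrite('pics/w2.png',f['img'][:,:,::-1])"
```

```text
t: 3.18
ee_pos: [0.4812, 0.2905, 0.1366]
t 3.18 tcp [0.4812 0.2905 0.1366] tgt [0.4809 0.301  0.0389] 
 t [-0.003  0.105 -0.977]  w [ 0.0028 -0.0016  0.0025] F [-0.26 -0.53 -0.42] M [-0.033 -0.152 -0.019] gap 0.0849 j [-0.38  0.6  -0.28  1.92  0.09  0.83 -2.16]
```

View pics/w2.png

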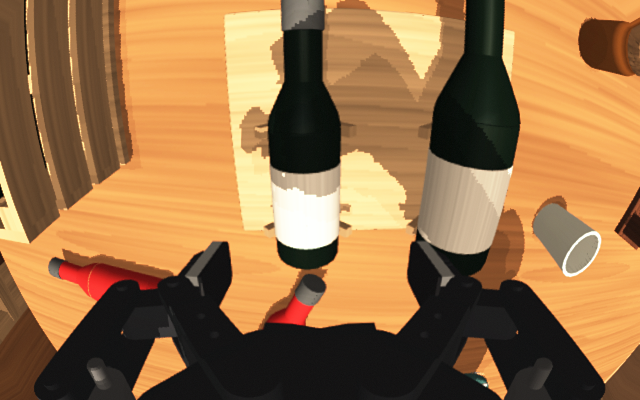

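The bottle sits left of centre (about x=305, against finger centre 320), which matches the computed +10 mm correction in y. Correct first, then descend.

```bash
python3 -m inch '[{"tx":0,"ty":0.1,"tz":-0.1,"wx":0.003,"wy":-0.002,"wz":0.003,"hand":85},{"tx":0,"ty":0.1,"tz":-0.2,"wx":0.003,"wy":-0.002,"wz":0.003,"hand":85},{"tx":0,"ty":0.1,"tz":-0.2,"wx":0.003,"wy":-0.002,"wz":0.003,"hand":85}]'|head -2
python3 -c "
from wr import *
delta(TRAY)"
```

```text
t: 3.48
ee_pos: [0.4815, 0.3016, 0.1182]
t 3.48 tcp [0.4815 0.3016 0.1182] tgt [0.4809 0.301  0.0389] 
 t [-0.007 -0.006 -0.793]  w [-0.0007  0.0008 -0.0008] F [-0.42 -0.68 -0.41] M [-0.004 -0.195  0.001] gap 0.0852 j [-0.39  0.63 -0.29  1.92  0.09  0.79 -2.17]
```

```bash
python3 -m inch '[{"tx":0,"ty":0,"tz":-0.2,"wx":0,"wy":0,"wz":0,"hand":85},{"tx":0,"ty":0,"tz":-0.45,"wx":0,"wy":0,"wz":0,"hand":85},{"tx":0,"ty":-0.01,"tz":-0.65,"wx":0,"wy":0,"wz":0,"hand":85},{"tx":-0.01,"ty":-0.01,"tz":-0.79,"wx":0,"wy":0,"wz":0,"hand":85},{"tx":-0.01,"ty":-0.01,"tz":-0.79,"wx":0,"wy":0,"wz":0,"hand":85}]'|head -6
python3 -c "
from wr import *
delta(TRAY)
f=grab_frame('wrist'); cv2.imwrite('pics/w3.png',f['img'][:,:,::-1])"
```

```text
t: 3.9
ee_pos: [0.4791, 0.2995, 0.0373]
tool_rot: [2.941, 0.0, -1.459]
contact_force: [0.4, -0.2, 0.2]
finger_gap: 0.085
t 3.90 tcp [0.4791 0.2995 0.0373] tgt [0.4809 0.301  0.0389] 
 t [0.017 0.014 0.016]  w [ 0.     -0.0003 -0.0009] F [ 0.38 -0.21  0.23] M [ 0.017 -0.213  0.012] gap 0.0850 j [-0.41  0.74 -0.26  1.95  0.13  0.65 -2.19]
```

View pics/w3.png

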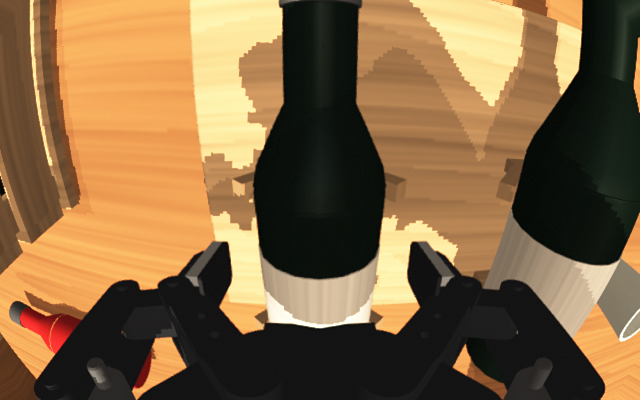

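The bottle is centred between the fingers (x≈320). Closing now.

```bash
python3 -m inch '[{"tx":0,"ty":0,"tz":0,"wx":0,"wy":0,"wz":0,"hand":40},{"tx":0,"ty":0,"tz":0,"wx":0,"wy":0,"wz":0,"hand":40},{"tx":0,"ty":0,"tz":0,"wx":0,"wy":0,"wz":0,"hand":40},{"tx":0,"ty":0,"tz":0,"wx":0,"wy":0,"wz":0,"hand":40},{"tx":0,"ty":0,"tz":0,"wx":0,"wy":0,"wz":0,"hand":40}]' 35
python3 -m inch '[{"tx":0,"ty":0,"tz":0,"wx":0,"wy":0,"wz":0,"hand":40},{"tx":0,"ty":0,"tz":0,"wx":0,"wy":0,"wz":0,"hand":40}]'
python3 -c "
from wr import *
delta(TRAY)"
```

```text
t: 4.37
ee_pos: [0.4808, 0.3001, 0.0401]
tool_rot: [2.944, 0.001, -1.459]
contact_force: [0.7, -1.7, 5.6]
finger_gap: 0.0492
t: 4.53
ee_pos: [0.4812, 0.3002, 0.0405]
tool_rot: [2.946, 0.001, -1.459]
contact_force: [0.4, 0.4, -3.3]
finger_gap: 0.0489
t 4.53 tcp [0.4812 0.3002 0.0405] tgt [0.4809 0.301  0.0389] 
 t [-0.004  0.008 -0.017]  w [-0.0006  0.0012 -0.0008] F [ 0.37  0.43 -3.26] M [ 0.081 -0.269  0.022] gap 0.0489 j [-0.41  0.74 -0.26  1.95  0.13  0.65 -2.18]
```

```bash
python3 -m inch '[{"tx":0,"ty":0,"tz":0.05,"wx":0,"wy":0,"wz":0,"hand":40},{"tx":0,"ty":0,"tz":0.2,"wx":0,"wy":0,"wz":0,"hand":40},{"tx":0,"ty":0,"tz":0.5,"wx":0,"wy":0,"wz":0,"hand":40},{"tx":0,"ty":0,"tz":0.75,"wx":0,"wy":0,"wz":0,"hand":40},{"tx":0,"ty":0,"tz":1,"wx":0,"wy":0,"wz":0,"hand":40}]' 
python3 -m inch '[{"tx":0,"ty":0,"tz":0.2,"wx":0,"wy":0,"wz":0,"hand":40},{"tx":0,"ty":0,"tz":0.2,"wx":0,"wy":0,"wz":0,"hand":40}]'
python3 - <<'E'
from wr import *
delta(TRAY,up=.1)
for n in ("wrist","scene"):
    f=grab_frame(n); cv2.imwrite(f'pics/{n}4.png',f['img'][:,:,::-1])
print(env.get_obs()['contact_force'])
E
```

```text
t: 4.95
ee_pos: [0.4807, 0.3001, 0.1414]
tool_rot: [2.945, 0.001, -1.459]
contact_force: [0.2, 1.3, -3.1]
finger_gap: 0.0489
t: 5.12
ee_pos: [0.4826, 0.3019, 0.1654]
tool_rot: [2.952, 0.005, -1.459]
contact_force: [1.6, 1.9, -3.0]
finger_gap: 0.0487
t 5.12 tcp [0.4826 0.3019 0.1654] tgt [0.4809 0.301  0.1389] 
 t [-0.018 -0.009 -0.266]  w [-0.0019  0.003  -0.0008] F [ 1.62  1.87 -3.04] M [ 0.146 -0.376 -0.066] gap 0.0487 j [-0.38  0.56 -0.3   1.89  0.08  0.87 -2.16]
[ 0.159  -0.3312 -2.9616]
```

View pics/wrist4.png

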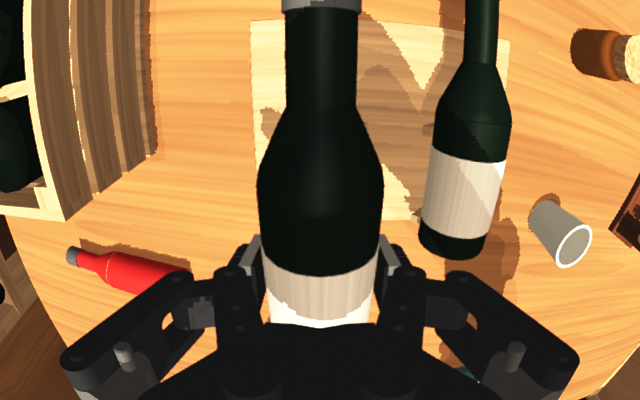

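View pics/scene4.png

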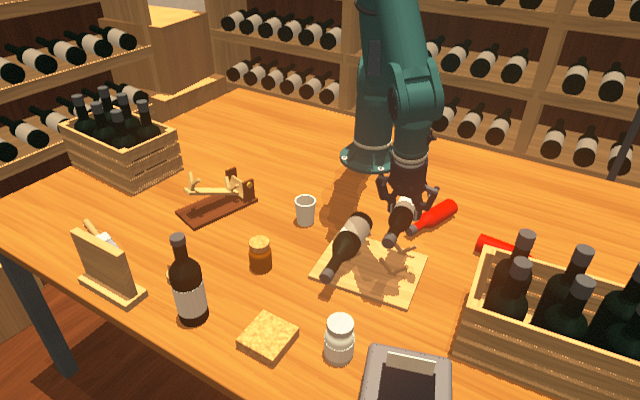

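The bottle is held (opening 49 mm, weight about 3 N) and clear of the tray; the larger bottle has not moved. Next I carry it to above the cradle.

```bash
python3 -m inch '[{"tx":0,"ty":-0.1,"tz":0.3,"wx":0,"wy":0,"wz":0,"hand":40},{"tx":0,"ty":-0.3,"tz":0.6,"wx":0,"wy":0,"wz":0,"hand":40},{"tx":0,"ty":-0.6,"tz":0.9,"wx":0,"wy":0,"wz":0,"hand":40},{"tx":0,"ty":-0.9,"tz":0.9,"wx":0,"wy":0,"wz":0,"hand":40}]' |head -5
python3 -m inch '[{"tx":0,"ty":-0.3,"tz":0,"wx":0,"wy":0,"wz":0,"hand":40},{"tx":0,"ty":-0.65,"tz":0,"wx":0,"wy":-0.02,"wz":0,"hand":40},{"tx":0,"ty":-1,"tz":0,"wx":0,"wy":-0.04,"wz":0,"hand":40}]' |head -5
python3 -m inch '[{"tx":0,"ty":-0.35,"tz":0,"wx":0,"wy":0,"wz":-0.02,"hand":40},{"tx":0,"ty":-0.7,"tz":0,"wx":0,"wy":-0.02,"wz":-0.04,"hand":40},{"tx":0,"ty":-1,"tz":0,"wx":0,"wy":-0.04,"wz":-0.05,"hand":40}]' |head -5
python3 -m inch '[{"tx":0,"ty":-0.35,"tz":0,"wx":0,"wy":0,"wz":-0.02,"hand":40},{"tx":0,"ty":-0.7,"tz":0,"wx":0,"wy":-0.02,"wz":-0.04,"hand":40},{"tx":0,"ty":-1,"tz":0,"wx":0,"wy":-0.04,"wz":-0.05,"hand":40}]' |head -5
python3 -c "
from wr import *
delta(HOME,up=.08)"
```

```text
t: 5.55
ee_pos: [0.4826, 0.2118, 0.2548]
tool_rot: [2.952, 0.005, -1.456]
contact_force: [2.0, 1.4, -2.7]
finger_gap: 0.0488
t: 5.8
ee_pos: [0.4824, 0.1101, 0.253]
tool_rot: [3.077, -0.01, -1.457]
contact_force: [0.3, 0.0, -3.2]
finger_gap: 0.0489
t: 6.05
ee_pos: [0.481, 0.0069, 0.251]
tool_rot: [-3.082, -0.016, -1.62]
contact_force: [0.9, -0.2, -2.7]
finger_gap: 0.0488
t: 6.3
ee_pos: [0.4796, -0.0957, 0.2491]
tool_rot: [-2.959, -0.0, -1.783]
contact_force: [0.2, 0.4, -4.0]
finger_gap: 0.049
t 6.30 tcp [ 0.4796 -0.0957  0.2491] tgt [ 0.4683 -0.2424  0.1509] 
 t [-0.114 -1.467 -0.982]  w [-0.0017 -0.0069 -0.0239] F [ 0.21  0.37 -4.02] M [ 0.089  0.327 -0.004] gap 0.0490 j [ 0.18  0.21 -0.1   2.22  0.09  0.53 -1.78]
```

```bash
python3 -m inch '[{"tx":0,"ty":-0.35,"tz":0,"wx":0,"wy":-0.003,"wz":-0.01,"hand":40},{"tx":0,"ty":-0.7,"tz":0,"wx":-0.001,"wy":-0.006,"wz":-0.02,"hand":40},{"tx":0,"ty":-1,"tz":0,"wx":-0.002,"wy":-0.007,"wz":-0.024,"hand":40}]' |head -5
python3 -m inch '[{"tx":0,"ty":-0.25,"tz":-0.2,"wx":0,"wy":0,"wz":0,"hand":40},{"tx":0,"ty":-0.45,"tz":-0.5,"wx":0,"wy":0,"wz":0,"hand":40},{"tx":0,"ty":-0.45,"tz":-0.6,"wx":0,"wy":0,"wz":0,"hand":40},{"tx":0,"ty":-0.45,"tz":-0.6,"wx":0,"wy":0,"wz":0,"hand":40}]' |head -5
python3 -m inch '[{"tx":0,"ty":0,"tz":0,"wx":0,"wy":0,"wz":0,"hand":40}]' >/dev/null
python3 - <<'E'
from wr import *
delta(HOME,up=.06,along=.01)
for n in ("wrist","scene","top"):
    f=grab_frame(n); cv2.imwrite(f'pics/{n}5.png',f['img'][:,:,::-1]); np.savez(f"{n}5.npz",W=wcloud(f) if n=="wrist" else cloud(f),img=f["img"])
print(env.get_obs()['ee_pos'])
E
```

```text
t: 6.55
ee_pos: [0.4764, -0.1974, 0.2467]
tool_rot: [-2.942, -0.001, -1.861]
contact_force: [1.3, 0.5, -3.2]
finger_gap: 0.0487
t: 6.88
ee_pos: [0.472, -0.2421, 0.1818]
tool_rot: [-2.953, -0.0, -1.864]
contact_force: [-0.5, 0.8, -3.5]
finger_gap: 0.0487
t 6.97 tcp [ 0.4715 -0.2409  0.1804] tgt [ 0.4846 -0.2473  0.1365] 
 t [ 0.131 -0.064 -0.439]  w [-0.0021 -0.006   0.0017] F [ 0.75  0.23 -2.65] M [0.111 0.265 0.044] gap 0.0490 j [ 0.45  0.37 -0.07  2.21  0.01  0.38 -1.48]
[ 0.4721 -0.2407  0.1818]
```

View pics/scene5.png

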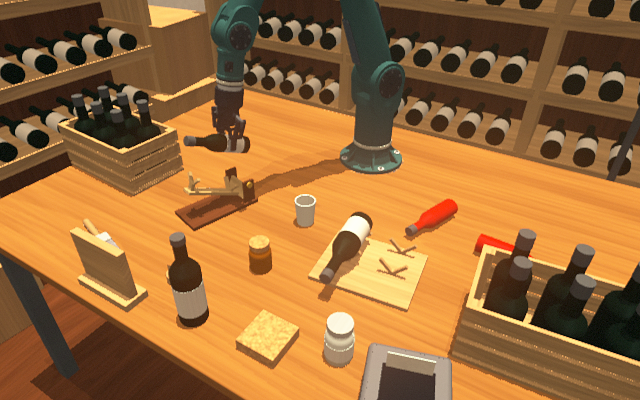

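View pics/wrist5.png

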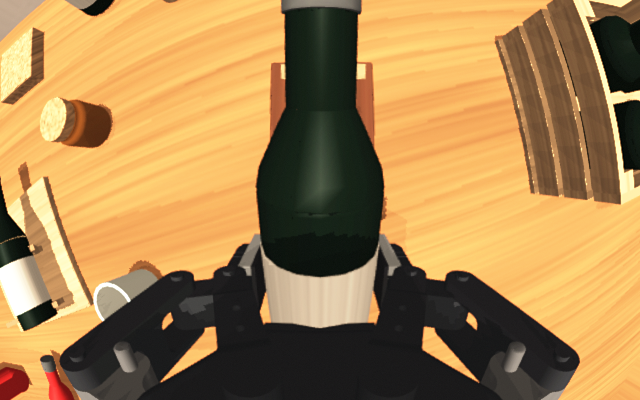

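View pics/top5.png

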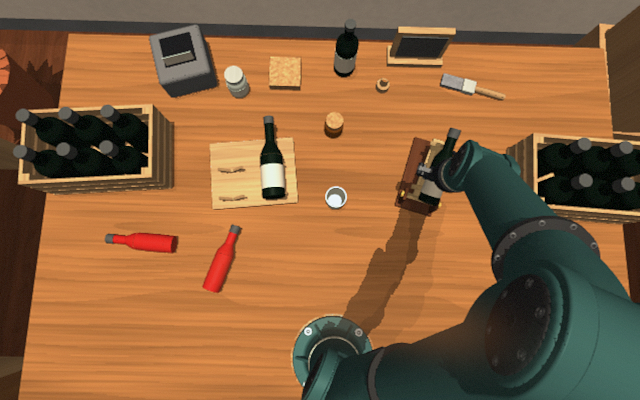

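The bottle is held above the cradle, mouth uphill, and the wrist view shows the rack behind the neck. I'll fit the bottle's pose in the hand from the clouds.

```bash
cat > bf.py <<'E'
from wr import *
from scipy.optimize import least_squares
prof_s=[0,.105,.135,.168,.1681,.19]; prof_r=[.025,.025,.0125,.0125,.014,.014]
def expected(o,s=.066,alpha=ALPHA,off=0):
    Rt=Ro.from_euler('xyz',o['tool_rot']); Rb=Rt*(Ro.from_euler('y',alpha)*Ro.from_euler('xyz',[np.pi,0,-np.pi/2])).inv()
    G=o['ee_pos']-.019*Rt.as_matrix()[:,2]; return G-Rb.apply([s,0,off]),Rb
def fit(W,foot,Rb,tol=.012):
    P=W.reshape(-1,3); P=P[~np.isnan(P[:,0])]
    L=Rb.inv().apply(P-foot); r=np.hypot(L[:,1],L[:,2]); rp=np.interp(L[:,0],prof_s,prof_r)
    # avoid finger zone 40..95 lateral; keep
    m=(L[:,0]>.002)&(L[:,0]<.188)&(abs(r-rp)<tol)&~((L[:,0]>.045)&(L[:,0]<.09)&(abs(L[:,1])>.02)); L=L[m]
    def res(p):
        R=Ro.from_euler('zy',[p[3],p[4]]); Q=R.inv().apply(L-[p[0],p[1],p[2]])
        return np.hypot(Q[:,1],Q[:,2])-np.interp(Q[:,0],prof_s,prof_r)
    q=least_squares(res,np.zeros(5),loss='soft_l1',f_scale=.0015,x_scale=[.001,.001,.001,.01,.01])
    R=Rb*Ro.from_euler('zy',q.x[3:]); f=foot+Rb.apply(q.x[:3]); e=R.as_euler('xyz')
    ax=R.apply([1,0,0]); return dict(n=len(L),d=q.x,foot=f,pitch=np.arcsin(ax[2]),yaw=np.arctan2(ax[1],ax[0]),rms=np.median(abs(res(q.x))))
E
python3 - <<'E'
from bf import *
o=env.get_obs(); foot,Rb=expected(o); ax=Rb.apply([1,0,0]); print("exp",foot,"pitch",np.arcsin(ax[2]),"yaw",np.arctan2(ax[1],ax[0]))
for n in ("scene","top","wrist"):
    r=fit(np.load(f"{n}5.npz")["W"],foot,Rb); print(n,r)
E
```

```text
exp [ 0.4101 -0.2221  0.1755] pitch 0.38748242914983894 yaw -0.29123020324961457
scene {'n': 723, 'd': array([ 0.0005,  0.0008, -0.0002, -0.0075,  0.0098]), 'foot': array([ 0.4109, -0.2215,  0.1755]), 'pitch': np.float64(0.37765790675440564), 'yaw': np.float64(-0.2992563858199874), 'rms': np.float64(0.0010069863749294534)}
top {'n': 828, 'd': array([ 0.0007, -0.0004, -0.0018, -0.0062,  0.0058]), 'foot': array([ 0.4113, -0.2229,  0.1741]), 'pitch': np.float64(0.3816965236895434), 'yaw': np.float64(-0.2979002232416358), 'rms': np.float64(0.0008990688541456546)}
wrist {'n': 30925, 'd': array([ 0.0012,  0.0012, -0.0005, -0.0058,  0.0099]), 'foot': array([ 0.4117, -0.2214,  0.1755]), 'pitch': np.float64(0.3775888430839421), 'yaw': np.float64(-0.2974661547829798), 'rms': np.float64(0.00038651220576031015)}
```

The three views agree within about 1.5 mm. The bottle droops 0.008 rad in the hand, so I fold that into the targets.

```bash
sed -i 's/ALPHA=0.2/ALPHA=0.192/; s/yaw=-.287/yaw=-.281/; s/s=.066/s=.065/' tg.py; sed -i 's/s=.066/s=.065/' bf.py
python3 -c "
from bf import *
delta(HOME,up=.02,along=.01)"
```

```text
t 7.12 tcp [ 0.4721 -0.2407  0.1818] tgt [ 0.4991 -0.2511  0.0994] 
 t [ 0.27  -0.104 -0.824]  w [-0.0024 -0.0078  0.0032] F [-0.73  0.12 -2.45] M [0.112 0.334 0.028] gap 0.0490 j [ 0.45  0.36 -0.07  2.21  0.01  0.38 -1.48]
```

```bash
python3 -m inch '[{"tx":0.1,"ty":-0.1,"tz":-0.2,"wx":-0.002,"wy":-0.008,"wz":0.003,"hand":40},{"tx":0.2,"ty":-0.1,"tz":-0.4,"wx":-0.002,"wy":-0.008,"wz":0.003,"hand":40},{"tx":0.25,"ty":-0.1,"tz":-0.65,"wx":-0.002,"wy":-0.008,"wz":0.003,"hand":40},{"tx":0.27,"ty":-0.1,"tz":-0.82,"wx":-0.002,"wy":-0.008,"wz":0.003,"hand":40},{"tx":0.27,"ty":-0.1,"tz":-0.82,"wx":-0.002,"wy":-0.008,"wz":0.003,"hand":40}]' |head -5
python3 - <<'E'
from bf import *
delta(HOME,up=.02,along=.01)
o=env.get_obs(); foot,Rb=expected(o); 
for n in ("scene","wrist"):
    f=grab_frame(n); r=fit(wcloud(f) if n=="wrist" else cloud(f),foot,Rb); print(n,r['d'],r['foot'],r['pitch'],r['yaw'])
    im=f['img']
    if n=="scene": im=cv2.resize(im[100:240,140:320],None,fx=4,fy=4,interpolation=cv2.INTER_CUBIC)
    cv2.imwrite(f'pics/{n}6.png',im[:,:,::-1])
E
```

```text
t: 7.53
ee_pos: [0.499, -0.2488, 0.0979]
tool_rot: [-2.932, 0.003, -1.85]
contact_force: [-0.3, 0.2, -3.1]
finger_gap: 0.0493
t 7.53 tcp [ 0.499  -0.2488  0.0979] tgt [ 0.4991 -0.2511  0.0994] 
 t [ 0.002 -0.023  0.015]  w [-0.0011 -0.0008 -0.0006] F [-0.31  0.25 -3.11] M [0.126 0.433 0.002] gap 0.0493 j [ 0.44  0.54 -0.06  2.22  0.02  0.18 -1.48]
scene [ 0.0009  0.0012  0.0003 -0.0076 -0.0001] [ 0.4387 -0.2303  0.0916] 0.40178735653200515 -0.28830931644542657
wrist [ 0.0019  0.0009  0.001  -0.0029 -0.0017] [ 0.4392 -0.2308  0.0927] 0.4034146518049369 -0.28320482863765034
```

View pics/scene6.png

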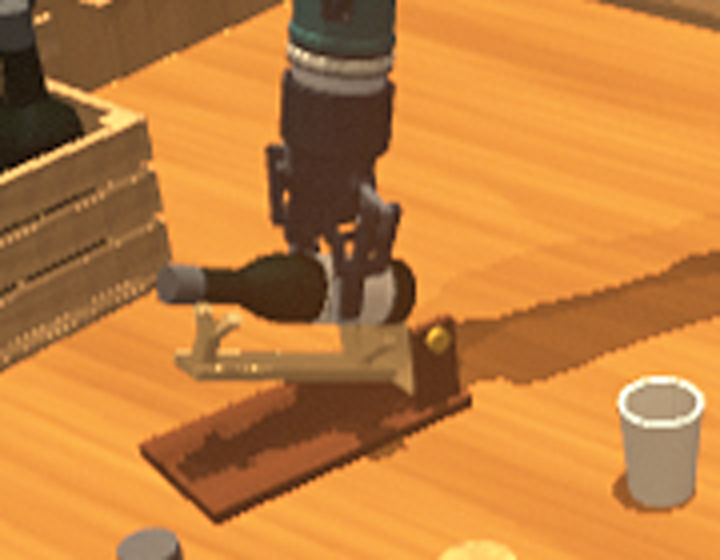

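View pics/wrist6.png

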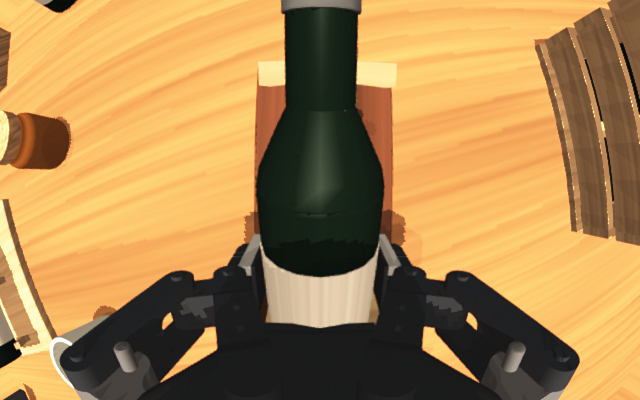

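The bottle is parallel to the cradle, about 19 mm above it and 11 mm uphill. The wrist view shows the neck notch spanning x=257–397 (centre 327) against the neck at 322, so a shift of about 2 mm in −y is needed, as computed. I'll apply it while lowering.

```bash
python3 -m inch '[{"tx":0.02,"ty":-0.02,"tz":-0.04,"wx":-0.001,"wy":-0.001,"wz":0,"hand":40},{"tx":0.04,"ty":-0.04,"tz":-0.08,"wx":-0.001,"wy":-0.001,"wz":0,"hand":40},{"tx":0.06,"ty":-0.04,"tz":-0.12,"wx":-0.001,"wy":-0.001,"wz":0,"hand":40},{"tx":0.06,"ty":-0.04,"tz":-0.12,"wx":-0.001,"wy":-0.001,"wz":0,"hand":40}]' |head -5
python3 - <<'E'
from bf import *
delta(HOME,up=.0,along=.01)
o=env.get_obs(); foot,Rb=expected(o); 
f=grab_frame("wrist"); r=fit(wcloud(f),foot,Rb); print(r['d'],r['foot'],r['pitch'],r['yaw'])
E
```

```text
t: 7.97
ee_pos: [0.5064, -0.2542, 0.0886]
tool_rot: [-2.923, -0.001, -1.851]
contact_force: [0.6, -0.4, -2.0]
finger_gap: 0.0487
t 7.97 tcp [ 0.5064 -0.2542  0.0886] tgt [ 0.5067 -0.2533  0.081 ] 
 t [ 0.003  0.009 -0.076]  w [ 0.0007  0.0017 -0.0002] F [ 0.56 -0.41 -1.97] M [ 0.024  0.38  -0.017] gap 0.0487 j [ 0.44  0.56 -0.05  2.21  0.03  0.15 -1.48]
[ 0.0012  0.0014 -0.0001 -0.0041 -0.0002] [ 0.4466 -0.2356  0.0816] 0.4108938283552969 -0.2844150421894651
```

```bash
cat > st.py <<'E'
from bf import *
o=env.get_obs(); p,R=target(HOME); Rb=Ro.from_euler('xyz',[0,-.405,-.287])
d=Rb.inv().apply(o['ee_pos']-p); print("t %.2f"%o['t'],"along %.1f lat %.1f up %.1f mm"%tuple(d*1000),"F local",Rb.inv().apply(o['contact_force']).round(2),"Fw",o['contact_force'].round(2),"M",o['moment'].round(3))
ax=expected(o)[1].apply([1,0,0]); print("tool pitch %.4f yaw %.4f"%(np.arcsin(ax[2]),np.arctan2(ax[1],ax[0])))
E
python3 st.py
python3 -m inch '[{"tx":0.01,"ty":0,"tz":-0.02,"wx":0,"wy":0.001,"wz":0,"hand":40},{"tx":0.01,"ty":0,"tz":-0.04,"wx":0,"wy":0.001,"wz":0,"hand":40},{"tx":0.01,"ty":0,"tz":-0.04,"wx":0,"wy":0.001,"wz":0,"hand":40}]' >/dev/null;python3 st.py
python3 -m inch '[{"tx":0.01,"ty":0,"tz":-0.01,"wx":0,"wy":0,"wz":0,"hand":40},{"tx":0.01,"ty":0,"tz":-0.02,"wx":0,"wy":0,"wz":0,"hand":40},{"tx":0.01,"ty":0,"tz":-0.02,"wx":0,"wy":0,"wz":0,"hand":40}]' >/dev/null;python3 st.py
```

```text
t 8.02 along 12.6 lat -0.9 up 7.1 mm F local [-1.96 -0.48 -2.93] Fw [-0.75 -0.28 -3.46] M [ 0.155  0.357 -0.008]
tool pitch 0.4101 yaw -0.2799
t 8.27 along 11.8 lat -0.5 up 2.9 mm F local [-0.71  0.17 -3.02] Fw [ 0.56  0.01 -3.06] M [0.067 0.356 0.07 ]
tool pitch 0.4067 yaw -0.2794
t 8.52 along 11.7 lat -0.9 up 1.6 mm F local [-1.01 -0.54  7.91] Fw [-4.03  0.63  6.87] M [ 0.125  0.696 -0.021]
tool pitch 0.4065 yaw -0.2805
```

Body-notch contact: the moment puts all the force at about s=26–33 mm, so the neck is still slightly high. I'll tip the mouth down in small steps.

```bash
python3 -m inch '[{"tx":0,"ty":0,"tz":0,"wx":0.001,"wy":0.002,"wz":0,"hand":40},{"tx":0,"ty":0,"tz":0,"wx":0.001,"wy":0.003,"wz":0,"hand":40},{"tx":0,"ty":0,"tz":0,"wx":0.001,"wy":0.003,"wz":0,"hand":40}]' >/dev/null;python3 st.py
python3 - <<'E'
from bf import *
o=env.get_obs(); foot,Rb=expected(o); 
for n in ("wrist","scene"):
    f=grab_frame(n); r=fit(wcloud(f) if n=="wrist" else cloud(f),foot,Rb); print(r['d'],r['foot'],r['pitch'],r['yaw'])
    im=f['img']
    if n=="scene": im=cv2.resize(im[100:240,140:320],None,fx=4,fy=4,interpolation=cv2.INTER_CUBIC)
    cv2.imwrite(f'pics/{n}7.png',im[:,:,::-1])
E
python3 st.py
```

```text
t 8.77 along 11.6 lat -1.0 up 1.8 mm F local [-1.91  0.55  1.75] Fw [-2.19  1.22  0.86] M [ 0.124  0.473 -0.06 ]
tool pitch 0.3961 yaw -0.2809
[ 0.0011  0.0015 -0.001  -0.0053 -0.0158] [ 0.4476 -0.2358  0.0762] 0.41194602644630995 -0.2866906187559929
[ 0.0006  0.0019 -0.0022 -0.0102 -0.0224] [ 0.4476 -0.2354  0.075 ] 0.4185208465410834 -0.29197918124003064
t 8.87 along 11.6 lat -1.0 up 1.8 mm F local [-1.19 -0.07  3.67] Fw [-2.45  0.65  2.9 ] M [ 0.162  0.448 -0.026]
tool pitch 0.3964 yaw -0.2808
```

View pics/scene7.png

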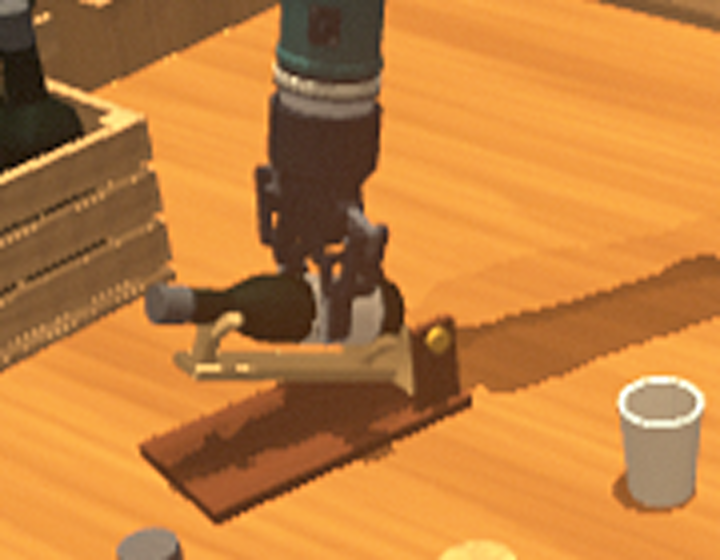

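View pics/wrist7.png

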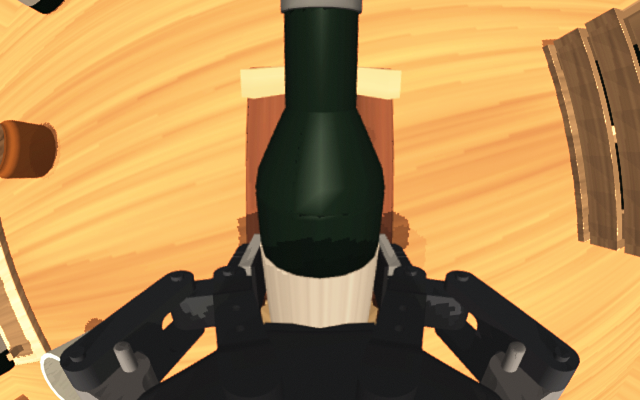

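When the tool turned down, the bottle stayed at 0.412 rad and pivoted slightly in the pads. So both notches are carrying it, and the slope is about 0.41. The wrist view shows the neck (322) centred in its notch (240–402). Now I slide it gently down the slope toward the ledge.

```bash
python3 -m inch '[{"tx":-0.02,"ty":0.01,"tz":-0.01,"wx":0,"wy":0,"wz":0,"hand":40},{"tx":-0.04,"ty":0.01,"tz":-0.02,"wx":0,"wy":0,"wz":0,"hand":40},{"tx":-0.05,"ty":0.02,"tz":-0.023,"wx":0,"wy":0,"wz":0,"hand":40},{"tx":-0.05,"ty":0.02,"tz":-0.023,"wx":0,"wy":0,"wz":0,"hand":40}]' >/dev/null;python3 st.py
python3 -m inch '[{"tx":-0.02,"ty":0,"tz":-0.01,"wx":0,"wy":0,"wz":0,"hand":40},{"tx":-0.03,"ty":0.01,"tz":-0.013,"wx":0,"wy":0,"wz":0,"hand":40},{"tx":-0.03,"ty":0.01,"tz":-0.013,"wx":0,"wy":0,"wz":0,"hand":40}]' >/dev/null;python3 st.py
```

```text
t 9.20 along 11.2 lat -1.0 up 1.7 mm F local [ 4.7  -1.85  4.53] Fw [ 1.91 -2.49  6.02] M [-0.253 -0.39  -0.061]
tool pitch 0.4070 yaw -0.2806
t 9.45 along 11.1 lat -1.0 up 1.7 mm F local [4.11 0.28 4.72] Fw [ 1.92 -0.28  5.96] M [-0.117 -0.425 -0.009]
tool pitch 0.4137 yaw -0.2803
```

The slide stuck: 8 mm commanded, 0.5 mm moved, and the force moved onto the neck. Rather than drag, I'll lift 4 mm off and look.

```bash
python3 -m inch '[{"tx":-0.01,"ty":0,"tz":0.02,"wx":0,"wy":0,"wz":0,"hand":40},{"tx":-0.01,"ty":0.0,"tz":0.04,"wx":0,"wy":0,"wz":0,"hand":40},{"tx":-0.01,"ty":0,"tz":0.04,"wx":0,"wy":0,"wz":0,"hand":40}]' >/dev/null;python3 st.py
python3 - <<'E'
from bf import *
o=env.get_obs(); foot,Rb=expected(o); 
for n in ("wrist","scene"):
    f=grab_frame(n); r=fit(wcloud(f) if n=="wrist" else cloud(f),foot,Rb); print(r['d'],r['foot'],r['pitch'],r['yaw'])
    im=f['img']
    if n=="scene": im=cv2.resize(im[100:240,140:320],None,fx=4,fy=4,interpolation=cv2.INTER_CUBIC)
    cv2.imwrite(f'pics/{n}8.png',im[:,:,::-1])
E
python3 st.py
```

```text
t 9.70 along 10.2 lat -1.3 up 5.8 mm F local [-1.    0.46 -3.24] Fw [ 0.48  0.34 -3.37] M [ 0.13   0.386 -0.048]
tool pitch 0.4109 yaw -0.2804
[ 0.0012  0.0015 -0.     -0.0054 -0.0001] [ 0.4446 -0.2352  0.0794] 0.4109577260713648 -0.2862826083455449
[ 0.0006  0.0017 -0.0011 -0.0103 -0.0061] [ 0.4446 -0.2349  0.0782] 0.41692491182710045 -0.2916895032026089
t 9.80 along 10.3 lat -1.2 up 5.6 mm F local [-1.47 -0.54 -1.81] Fw [-0.76 -0.34 -2.24] M [0.154 0.404 0.036]
tool pitch 0.4112 yaw -0.2804
```

View pics/scene8.png

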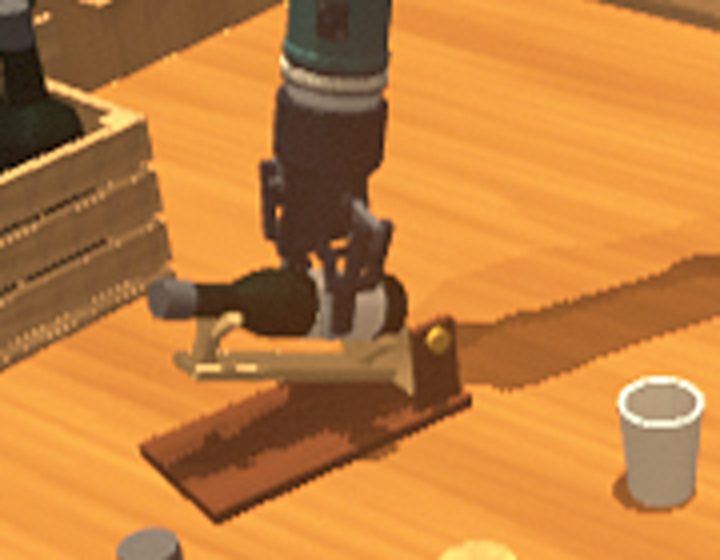

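View pics/wrist8.png

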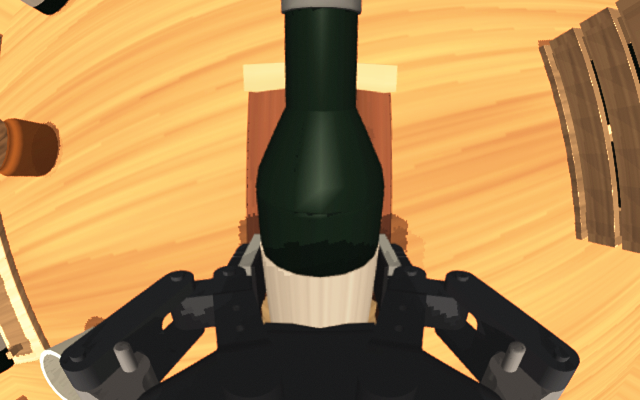

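The bottle is free again, about 5 mm up and 11 mm uphill, still at 0.411 rad and centred (notch 243–397, neck 321). I'll move it about 9 mm downhill in free air, then lower.

```bash
sed -i 's/pitch=-.405/pitch=-.411/' tg.py; sed -i 's/-.405/-.411/' st.py
python3 -m inch '[{"tx":-0.03,"ty":0.01,"tz":-0.01,"wx":0,"wy":0,"wz":0,"hand":40},{"tx":-0.06,"ty":0.02,"tz":-0.03,"wx":0,"wy":0,"wz":0,"hand":40},{"tx":-0.08,"ty":0.02,"tz":-0.036,"wx":0,"wy":0,"wz":0,"hand":40},{"tx":-0.08,"ty":0.02,"tz":-0.036,"wx":0,"wy":0,"wz":0,"hand":40}]' >/dev/null;python3 st.py
python3 - <<'E'
from bf import *
o=env.get_obs(); foot,Rb=expected(o); f=grab_frame("wrist"); r=fit(wcloud(f),foot,Rb); print(r['d'],r['foot'],r['pitch'],r['yaw'])
print("local foot",Ro.from_euler('xyz',[0,-.411,-.287]).inv().apply(r['foot']-HOME['foot'])*1000)
E
python3 st.py
```

```text
t 10.13 along 0.4 lat -1.4 up 5.1 mm F local [-1.6  -0.73 -2.57] Fw [-0.63 -0.57 -3.  ] M [ 0.089  0.431 -0.02 ]
tool pitch 0.4102 yaw -0.2805
[ 0.0012  0.0015 -0.     -0.0054 -0.0001] [ 0.436  -0.2329  0.0754] 0.41023957402408334 -0.28641144857510314
local foot [1.5996 0.0553 5.1489]
t 10.18 along 0.5 lat -1.6 up 5.2 mm F local [-1.19 -0.58 -2.81] Fw [-0.13 -0.56 -3.05] M [0.099 0.357 0.049]
tool pitch 0.4100 yaw -0.2805
```

```bash
python3 -m inch '[{"tx":0.01,"ty":0,"tz":-0.02,"wx":0,"wy":0,"wz":0,"hand":40},{"tx":0.014,"ty":-0.004,"tz":-0.034,"wx":0,"wy":0,"wz":0,"hand":40},{"tx":0.014,"ty":-0.004,"tz":-0.034,"wx":0,"wy":0,"wz":0,"hand":40}]' >/dev/null;python3 st.py
python3 -m inch '[{"tx":0.004,"ty":-0.001,"tz":-0.01,"wx":0,"wy":0,"wz":0,"hand":40},{"tx":0.004,"ty":-0.001,"tz":-0.01,"wx":0,"wy":0,"wz":0,"hand":40}]' >/dev/null;python3 st.py
```

```text
t 10.43 along 0.5 lat -1.1 up 1.4 mm F local [-1.17  1.42 -0.18] Fw [-0.56  1.65 -0.64] M [0.363 0.34  0.047]
tool pitch 0.4099 yaw -0.2800
t 10.60 along 0.5 lat -1.0 up 1.2 mm F local [-0.22  1.26  8.63] Fw [-3.15  2.24  7.82] M [ 0.381  0.584 -0.044]
tool pitch 0.4097 yaw -0.2803
```

```bash
python3 -m inch '[{"tx":-0.004,"ty":0.001,"tz":0.006,"wx":0.0005,"wy":0.002,"wz":0,"hand":40},{"tx":-0.004,"ty":0.001,"tz":0.006,"wx":0.0005,"wy":0.002,"wz":0,"hand":40}]' >/dev/null;python3 st.py
python3 -m inch '[{"tx":-0.01,"ty":0.003,"tz":-0.004,"wx":0,"wy":0,"wz":0,"hand":40},{"tx":-0.01,"ty":0.003,"tz":-0.004,"wx":0,"wy":0,"wz":0,"hand":40}]' >/dev/null;python3 st.py
python3 - <<'E'
from bf import *
o=env.get_obs(); foot,Rb=expected(o)
f=grab_frame("wrist"); r=fit(wcloud(f),foot,Rb); print(r['d'],r['foot'],r['pitch'],r['yaw'])
print("local foot",Ro.from_euler('xyz',[0,-.411,-.287]).inv().apply(r['foot']-HOME['foot'])*1000)
E
```

```text
t 10.77 along 0.8 lat -1.1 up 1.9 mm F local [-0.72  0.31 -1.97] Fw [ 0.21  0.26 -2.09] M [0.17  0.29  0.019]
tool pitch 0.4037 yaw -0.2800
t 10.93 along 0.4 lat -1.1 up 1.7 mm F local [-0.13  0.25 -1.12] Fw [ 0.39  0.14 -1.08] M [0.135 0.075 0.042]
tool pitch 0.4052 yaw -0.2797
[ 0.0011  0.0015 -0.0002 -0.0052 -0.0033] [ 0.4374 -0.233   0.0723] 0.4084361606988931 -0.28536490945806836
local foot [1.5607 0.3133 1.8536]
```

```bash
for i in 1; do python3 -m inch '[{"tx":-0.018,"ty":0.005,"tz":-0.007,"wx":0,"wy":0,"wz":0,"hand":40},{"tx":-0.018,"ty":0.005,"tz":-0.007,"wx":0,"wy":0,"wz":0,"hand":40}]' >/dev/null;python3 st.py; done
python3 -m inch '[{"tx":-0.018,"ty":0.005,"tz":-0.007,"wx":0,"wy":0,"wz":0,"hand":40},{"tx":-0.018,"ty":0.005,"tz":-0.007,"wx":0,"wy":0,"wz":0,"hand":40}]' >/dev/null;python3 st.py
python3 - <<'E'
from bf import *
o=env.get_obs(); foot,Rb=expected(o)
f=grab_frame("wrist"); r=fit(wcloud(f),foot,Rb); print(r['d'],r['foot'],r['pitch'],r['yaw'])
print("local foot",Ro.from_euler('xyz',[0,-.411,-.287]).inv().apply(r['foot']-HOME['foot'])*1000)
E
```

```text
t 11.15 along 0.4 lat -1.2 up 1.6 mm F local [ 2.68  1.45 -1.67] Fw [ 3.4   0.5  -0.46] M [ 0.01  -0.289 -0.006]
tool pitch 0.4090 yaw -0.2796
t 11.32 along 0.4 lat -1.2 up 1.6 mm F local [ 3.31  0.26 -0.2 ] Fw [ 3.06 -0.64  1.14] M [ 0.017 -0.55  -0.061]
tool pitch 0.4131 yaw -0.2796
[ 0.0013  0.0015  0.0001 -0.0056  0.0025] [ 0.4375 -0.2331  0.0721] 0.41060755800774473 -0.2857675482282497
local foot [1.6439 0.3038 1.5858]
```

Pushing downhill now builds along-slope force (about 4 N) against almost no normal load, which suggests the ledge. To check, I measure the notch plates relative to the bottle within the same camera's cloud.

```bash
cat > rel.py <<'E'
from bf import *
import sys
tag=sys.argv[1]
o=env.get_obs(); foot,Rb=expected(o)
for n in ("wrist","scene","top"):
    f=grab_frame(n); W=wcloud(f) if n=="wrist" else cloud(f); r=fit(W,foot,Rb)
    R=Ro.from_euler('xyz',[0,-.411,-.287])
    P=W.reshape(-1,3); P=P[~np.isnan(P[:,0])]; L=R.inv().apply(P-r['foot'])*1000
    m=(abs(L[:,1])>17)&(abs(L[:,1])<28)&(L[:,0]>130)&(L[:,0]<185)&(L[:,2]>-3)&(L[:,2]<9); Q=L[m]
    print(n,"loc foot",(R.inv().apply(r['foot']-HOME['foot'])*1000).round(2),"pitch %.4f yaw %.4f"%(r['pitch'],r['yaw']),"n",r['n'])
    if len(Q)>5: print("   neck plate rel foot: along",np.percentile(Q[:,0],[2,10,50,90,98]).round(1),"up",np.percentile(Q[:,2],[50,90,98]).round(1),"lat",Q[:,1].min().round(1),Q[:,1].max().round(1),len(Q))
    m=(abs(L[:,1])>26)&(abs(L[:,1])<34)&(L[:,0]>10)&(L[:,0]<42)&(L[:,2]>-14)&(L[:,2]<-2); Q=L[m]
    if len(Q)>5: print("   body plate: along",np.percentile(Q[:,0],[2,10,50,90,98]).round(1),"up",np.percentile(Q[:,2],[50,90,98]).round(1),len(Q))
    m=(abs(L[:,1])<37)&(L[:,0]>-14)&(L[:,0]<6)&(L[:,2]>-13)&(L[:,2]<-4)&((abs(L[:,1])>27)|(L[:,0]<-1)); Q=L[m]
    if len(Q)>5: print("   ledge: along",np.percentile(Q[:,0],[2,10,50,90,98]).round(1),"up",np.percentile(Q[:,2],[50,90,98]).round(1),len(Q))
    im=f['img']
    if n=="scene": im=cv2.resize(im[120:220,160:300],None,fx=5,fy=5,interpolation=cv2.INTER_CUBIC)
    if n=="top": im=cv2.resize(im[120:220,370:500],None,fx=5,fy=5,interpolation=cv2.INTER_CUBIC)
    cv2.imwrite(f'pics/{n}{tag}.png',im[:,:,::-1])
E
python3 rel.py 9
```

```text
wrist loc foot [1.55 0.27 1.58] pitch 0.4108 yaw -0.2855 n 33054
   neck plate rel foot: along [148.6 149.4 153.4 157.4 158.2] up [2.2 4.4 5.4] lat -27.9 28.0 1710
   body plate: along [18.8 19.8 25.1 30.5 31.3] up [-9.3 -7.7 -7.1] 208
scene loc foot [0.95 0.46 0.17] pitch 0.4206 yaw -0.2890 n 695
   neck plate rel foot: along [137.3 147.8 155.7 159.4 169.3] up [2.7 5.5 7.2] lat 17.2 27.5 13
   body plate: along [16.5 18.8 25.  31.7 32.6] up [-9.  -5.  -3.7] 13
top loc foot [ 1.06 -1.35 -0.22] pitch 0.4118 yaw -0.2876 n 706
   neck plate rel foot: along [149.5 150.3 154.5 158.3 158.6] up [2.6 5.8 6.1] lat -27.9 28.0 32
   body plate: along [18.9 20.  25.  29.3 30.9] up [-9.1 -6.3 -5.8] 20
   ledge: along [-9.2 -8.8 -6.4 -2.2 -1. ] up [-8.6 -5.4 -4.5] 47
```

```bash
python3 -c "
import cv2,numpy as np
a=cv2.imread('pics/scene9.png');b=cv2.imread('pics/top9.png')
print(a.shape,b.shape)"
```

```text
(500, 700, 3) (500, 650, 3)
```

View pics/scene9.png

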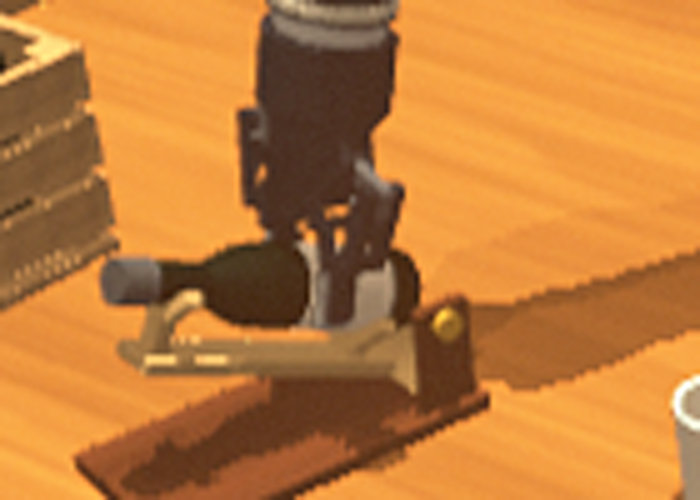

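View pics/top9.png

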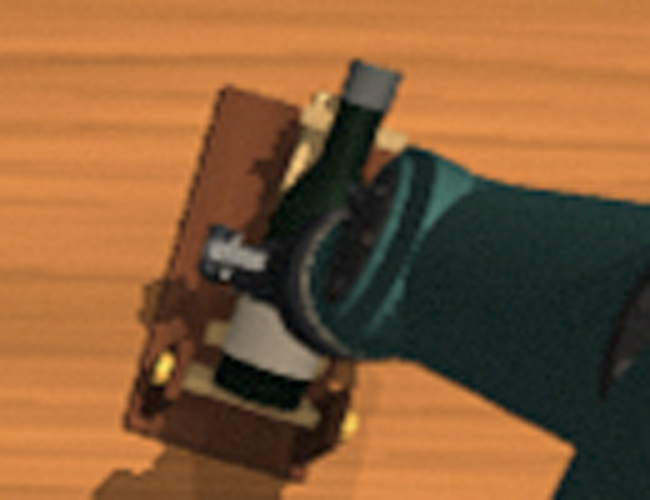

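Relative to the foot, the neck plate is at 148.6–158 mm (150–160 when home) and the body plate at 19–31 mm (20–32). So the foot is probably still 1–1.5 mm short, held by friction, although the heights match seating. I'll lift about 1.5 mm, move downhill without rubbing and feel for the ledge.

```bash
python3 -m inch '[{"tx":-0.007,"ty":0.002,"tz":0.014,"wx":0,"wy":0,"wz":0,"hand":40},{"tx":-0.007,"ty":0.002,"tz":0.014,"wx":0,"wy":0,"wz":0,"hand":40},{"tx":-0.007,"ty":0.002,"tz":0.014,"wx":0,"wy":0,"wz":0,"hand":40}]' >/dev/null;python3 st.py
python3 -m inch '[{"tx":-0.009,"ty":0.003,"tz":-0.004,"wx":0,"wy":0,"wz":0,"hand":40},{"tx":-0.009,"ty":0.003,"tz":-0.004,"wx":0,"wy":0,"wz":0,"hand":40}]' >/dev/null;python3 st.py
python3 -m inch '[{"tx":-0.009,"ty":0.003,"tz":-0.004,"wx":0,"wy":0,"wz":0,"hand":40},{"tx":-0.009,"ty":0.003,"tz":-0.004,"wx":0,"wy":0,"wz":0,"hand":40}]' >/dev/null;python3 st.py
```

```text
t 11.77 along 0.3 lat -1.3 up 3.1 mm F local [ 3.51  0.52 -2.99] Fw [ 4.37 -0.75 -1.34] M [-0.031 -0.667 -0.043]
tool pitch 0.4129 yaw -0.2797
t 11.93 along 0.3 lat -1.3 up 2.9 mm F local [ 4.13  0.54 -2.32] Fw [ 4.67 -0.81 -0.48] M [-0.1   -0.83  -0.003]
tool pitch 0.4151 yaw -0.2796
t 12.10 along 0.3 lat -1.3 up 2.8 mm F local [ 4.82  0.57 -1.91] Fw [ 5.13 -0.92  0.18] M [-0.108 -0.8   -0.025]
tool pitch 0.4173 yaw -0.2795
```

Lifted clear of the notches (force back to bare weight), the 5–6 N along-slope reaction remains and the tool will not advance. So this is the ledge, and vision was off by about 1 mm. Lower again, keeping a light push.

```bash
python3 -m inch '[{"tx":0.006,"ty":-0.002,"tz":-0.008,"wx":0.0005,"wy":0.0015,"wz":0,"hand":40},{"tx":0.006,"ty":-0.002,"tz":-0.012,"wx":0.0005,"wy":0.0015,"wz":0,"hand":40},{"tx":0.006,"ty":-0.002,"tz":-0.012,"wx":0.0005,"wy":0.0015,"wz":0,"hand":40}]' >/dev/null;python3 st.py
python3 rel.py 10
```

```text
t 12.35 along 0.4 lat -1.3 up 1.6 mm F local [3.61 0.1  1.28] Fw [ 2.71 -0.7   2.61] M [-0.033 -0.543 -0.027]
tool pitch 0.4122 yaw -0.2795
wrist loc foot [1.53 0.17 1.56] pitch 0.4114 yaw -0.2856 n 33079
   neck plate rel foot: along [148.6 149.4 153.4 157.4 158.2] up [2.3 4.5 5.3] lat -27.9 28.0 1702
   body plate: along [18.9 20.  25.2 30.5 31.1] up [-9.2 -7.6 -6.9] 203
scene loc foot [0.41 0.43 0.43] pitch 0.4203 yaw -0.2873 n 691
   neck plate rel foot: along [150.  151.4 154.7 159.4 160. ] up [1.1 4.4 5. ] lat 19.5 27.6 14
   body plate: along [13.9 18.2 26.1 31.7 32.5] up [-8.6 -4.  -3.6] 13
top loc foot [ 1.41 -1.65 -0.44] pitch 0.4146 yaw -0.2867 n 713
   neck plate rel foot: along [149.2 150.1 154.  158.  158.2] up [2.  5.3 7.4] lat -27.4 27.8 29
   body plate: along [18.7 19.2 25.1 28.7 30.5] up [-8.8 -5.9 -5.5] 22
   ledge: along [-9.3 -9.  -6.8 -2.4 -1.6] up [-8.6 -6.5 -5. ] 48
```

Run:
```python
from bf import *
for n in ("top","scene"):
    W=np.load(n+".npy"); R=Ro.from_euler('xyz',[0,0,.109]); r=fit(W,np.array([.419,.2942,.0575]),R)
    P=W.reshape(-1,3); P=P[~np.isnan(P[:,0])]; Rf=Ro.from_euler('xyz',[0,-r['pitch'],r['yaw']]); L=Rf.inv().apply(P-r['foot'])*1000
    rr=np.hypot(L[:,1],L[:,2]); m=(rr<27)&(L[:,0]>-15)&(L[:,0]<205)&(L[:,2]>-5)
    s=np.sort(L[m][:,0]); print(n,r['foot'],r['pitch'],"min",s[:6].round(1),"max",s[-6:].round(1))
    for a in range(96,176,6):
        q=m&(L[:,0]>a)&(L[:,0]<a+6)&(L[:,2]>6); print(a+3,np.median(rr[q]).round(1) if q.any() else None,end=" | ")
    print()
W=np.load("wrist5.npz")["W"]; o=None
# wrist frame 5: profile check
foot=np.array([.4117,-.2214,.1755]); Rf=Ro.from_euler('xyz',[0,-.3776,-.2975]); P=W.reshape(-1,3);P=P[~np.isnan(P[:,0])];L=Rf.inv().apply(P-foot)*1000; rr=np.hypot(L[:,1],L[:,2])
for a in range(84,196,4):
    q=(rr<30)&(L[:,0]>a)&(L[:,0]<a+4)&(L[:,2]>5); print(a+2,np.median(rr[q]).round(2) if q.any() else None,end=" | ")
```

```text
top [0.4214 0.293  0.057 ] -0.0015212436174608576 min [-2.6 -2.5 -2.3 -2.3 -2.3 -2.3] max [185.8 186.1 187.1 187.3 188.5 188.5]
99 24.6 | 105 24.5 | 111 23.6 | 117 20.4 | 123 16.7 | 129 14.2 | 135 12.4 | 141 13.0 | 147 12.5 | 153 12.8 | 159 12.5 | 165 11.9 | 171 13.2 | 177 13.6 | 
scene [0.4211 0.2952 0.0585] -0.0032189992032007762 min [-1.7 -1.1 -0.9 -0.2  0.   0.1] max [189.9 190.1 190.1 190.2 190.6 190.7]
99 24.8 | 105 24.3 | 111 22.7 | 117 20.8 | 123 17.7 | 129 14.5 | 135 12.7 | 141 12.6 | 147 12.5 | 153 12.7 | 159 12.6 | 165 14.0 | 171 13.8 | 177 14.1 | 
86 24.74 | 90 24.74 | 94 24.77 | 98 24.77 | 102 24.65 | 106 24.22 | 110 23.3 | 114 21.78 | 118 19.89 | 122 17.96 | 126 16.06 | 130 14.17 | 134 12.62 | 138 12.55 | 142 12.55 | 146 12.53 | 150 12.52 | 154 12.54 | 158 12.59 | 162 12.59 | 166 13.06 | 170 13.8 | 174 None | 178 None | 182 None | 186 None | 190 None | 194 None |
```

That explains it: the real shoulder is curved and biases my along-axis fit by +1.5 to 2 mm. In the initial cloud the foot end shows at −2.5 and the cap end at 188, and the wrist view puts the cap step near 166. So the foot is at 0, home. Next I check neck contact with a tiny mouth-down tip, while easing the ledge push.

```bash
python3 -m inch '[{"tx":0.003,"ty":-0.001,"tz":-0.003,"wx":0.0006,"wy":0.002,"wz":0,"hand":40},{"tx":0.003,"ty":-0.001,"tz":-0.003,"wx":0.0006,"wy":0.002,"wz":0,"hand":40},{"tx":0.003,"ty":-0.001,"tz":-0.003,"wx":0.0006,"wy":0.002,"wz":0,"hand":40}]' >/dev/null;python3 st.py
python3 rel.py 11 | head -3; python3 st.py
```

```text
t 12.75 along 0.3 lat -1.3 up 1.5 mm F local [3.77 1.56 3.95] Fw [2.24 0.97 5.13] M [ 0.025 -0.368  0.057]
tool pitch 0.4050 yaw -0.2794
wrist loc foot [1.62 0.19 1.49] pitch 0.4109 yaw -0.2852 n 33131
   neck plate rel foot: along [148.6 149.4 153.4 157.3 158.1] up [2.3 4.6 5.4] lat -27.9 28.0 1714
   body plate: along [18.8 19.6 25.  30.4 31.2] up [-9.2 -7.7 -7.1] 206
t 12.90 along 0.3 lat -1.3 up 1.5 mm F local [4.46 1.49 3.45] Fw [3.02 0.66 4.95] M [ 0.041 -0.424 -0.013]
tool pitch 0.4051 yaw -0.2794
```

The tool turned 0.007 rad and the bottle only 0.0005, so the neck is resting in its notch. The foot is on the ledge with about 5 N and the notches carry the weight. Now I ease the grip and open gradually.

```bash
python3 -m inch '[{"tx":0,"ty":0,"tz":0,"wx":0,"wy":0,"wz":0,"hand":45},{"tx":0,"ty":0,"tz":0,"wx":0,"wy":0,"wz":0,"hand":47}]' 20 >/dev/null;python3 st.py
python3 -m inch '[{"tx":0,"ty":0,"tz":0,"wx":0,"wy":0,"wz":0,"hand":50},{"tx":0,"ty":0,"tz":0,"wx":0,"wy":0,"wz":0,"hand":52},{"tx":0,"ty":0,"tz":0,"wx":0,"wy":0,"wz":0,"hand":54}]' ;python3 st.py
python3 rel.py 12 | head -3
```

```text
t 13.07 along 0.3 lat -1.3 up 1.6 mm F local [3.57 0.68 1.34] Fw [ 2.82 -0.12  2.65] M [ 0.042 -0.536 -0.053]
tool pitch 0.4050 yaw -0.2794
t: 13.32
ee_pos: [0.4943, -0.2513, 0.0779]
tool_rot: [-2.934, -0.003, -1.852]
contact_force: [-0.2, -0.3, 0.2]
finger_gap: 0.0536
t 13.32 along -2.7 lat -1.5 up 1.7 mm F local [ 0.03 -0.3   0.26] Fw [-0.16 -0.27  0.25] M [0.067 0.15  0.007]
tool pitch 0.3994 yaw -0.2799
wrist loc foot [1.8  0.5  1.26] pitch 0.4112 yaw -0.2863 n 33754
   neck plate rel foot: along [148.3 149.1 153.1 157.2 158. ] up [2.6 4.8 5.7] lat -28.0 28.0 1769
   body plate: along [18.9 20.3 25.9 30.3 30.8] up [-10.1  -7.4  -6.9] 305
```

Released: zero force, and the bottle pose is unchanged within 0.3 mm. Open fully and withdraw along the tool axis.

```bash
python3 -m inch '[{"tx":0,"ty":0,"tz":0,"wx":0,"wy":0,"wz":0,"hand":65},{"tx":0,"ty":0,"tz":0,"wx":0,"wy":0,"wz":0,"hand":80},{"tx":0,"ty":0,"tz":0,"wx":0,"wy":0,"wz":0,"hand":85},{"tx":0,"ty":0,"tz":0,"wx":0,"wy":0,"wz":0,"hand":85}]' |tail -2
python3 -m inch '[{"tx":-0.01,"ty":0,"tz":0.05,"wx":0,"wy":0,"wz":0,"hand":85},{"tx":-0.04,"ty":0.01,"tz":0.2,"wx":0,"wy":0,"wz":0,"hand":85},{"tx":-0.08,"ty":0.02,"tz":0.4,"wx":0,"wy":0,"wz":0,"hand":85},{"tx":-0.13,"ty":0.04,"tz":0.7,"wx":0,"wy":0,"wz":0,"hand":85},{"tx":-0.19,"ty":0.06,"tz":1,"wx":0,"wy":0,"wz":0,"hand":85}]' 
python3 -m inch '[{"tx":0,"ty":0.1,"tz":0.4,"wx":0,"wy":0,"wz":0,"hand":85},{"tx":0,"ty":0.2,"tz":0.8,"wx":0,"wy":0,"wz":0,"hand":85},{"tx":0,"ty":0.2,"tz":1,"wx":0,"wy":0,"wz":0,"hand":85},{"tx":0,"ty":0.2,"tz":1,"wx":0,"wy":0,"wz":0,"hand":85}]'
python3 - <<'E'
from bf import *
R=Ro.from_euler('xyz',[0,-.411,-.287])
for n in ("wrist","scene","top"):
    f=grab_frame(n); W=wcloud(f) if n=="wrist" else cloud(f); r=fit(W,HOME['foot'],R); print(n,r['foot'],r['pitch'],r['yaw'],r['n'],r['rms'],R.inv().apply(r['foot']-HOME['foot'])*1000)
    im=f['img']
    if n=="scene": im=cv2.resize(im[120:220,160:300],None,fx=5,fy=5,interpolation=cv2.INTER_CUBIC)
    cv2.imwrite(f'pics/{n}13.png',im[:,:,::-1])
E
```

```text
contact_force: [0.1, 1.2, -0.2]
finger_gap: 0.0848
t: 14.22
ee_pos: [0.4757, -0.2452, 0.179]
tool_rot: [-2.934, -0.003, -1.852]
contact_force: [0.1, -1.1, 0.2]
finger_gap: 0.0849
t: 14.55
ee_pos: [0.4789, -0.2258, 0.2853]
tool_rot: [-2.922, -0.005, -1.851]
contact_force: [0.1, -0.4, -0.5]
finger_gap: 0.085
wrist [ 0.4379 -0.2328  0.0718] 0.4120999066703129 -0.2876877402775728 6436 0.0004960503230405089 [1.7392 0.698  1.1656]
scene [ 0.4374 -0.2323  0.0709] 0.4148026159631824 -0.293776189141809 805 0.0013182874875118829 [0.9017 1.0188 0.6408]
top [ 0.4374 -0.2345  0.0696] 0.4155580288660072 -0.2887622315692579 840 0.0011703568256570835 [ 0.8974 -1.1165 -0.8013]
```

View pics/scene13.png

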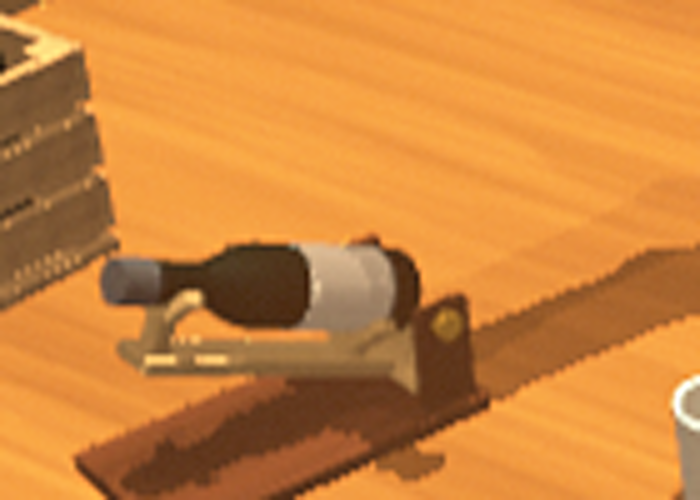

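View pics/wrist13.png

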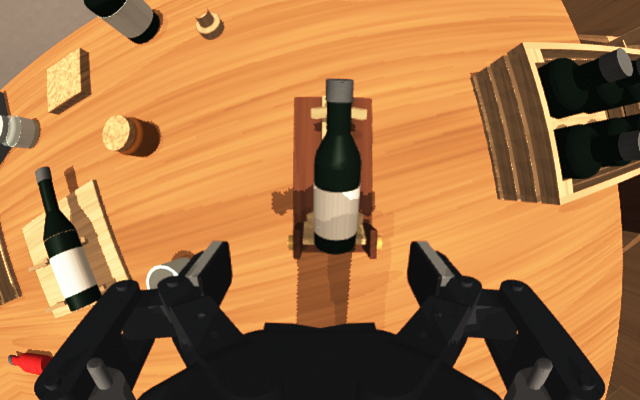

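View pics/top13.png

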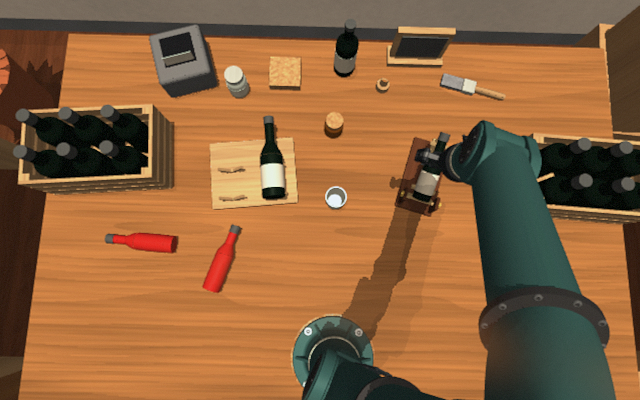

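The bottle lies in both notches and the other objects are unmoved. One closer look at the foot/ledge joint, and a same-camera check of cap and foot extents against the plates.

Run:
```python
from bf import *
R=Ro.from_euler('xyz',[0,-.411,-.287])
f=grab_frame("wrist"); W=wcloud(f); L=R.inv().apply(np.nan_to_num(W.reshape(-1,3),nan=9)-HOME['foot'])*1000
def pr(n,m,c=0): Q=L[m]; print(n,m.sum(),np.percentile(Q[:,c],[0,2,10,50,90,98,100]).round(1) if m.sum() else None)
x,y,z=L.T; r=np.hypot(y-.5,z-1.2)
pr("foot body end (along)",(abs(y)<8)&(z>15)&(z<30)&(x>-20)&(x<30))
pr("cap end",(abs(y)<8)&(z>5)&(z<20)&(x>160)&(x<210))
pr("neck plate",(abs(y)>17)&(abs(y)<28)&(x>130)&(x<185)&(z>0)&(z<9))
pr("body plate",(abs(y)>27)&(abs(y)<34)&(x>10)&(x<45)&(z>-12)&(z<-2))
pr("ledge",(abs(y)<38)&(abs(y)>26)&(x>-20)&(x<10)&(z>-12)&(z<-3))
for a in range(160,176): 
    q=(abs(y)<10)&(x>a)&(x<a+1)&(z>6)&(z<20); print(a,np.median(r[q]).round(1) if q.any() else None,end=" ")
im=cv2.resize(f['img'][190:270,280:400],None,fx=6,fy=6,interpolation=cv2.INTER_CUBIC); cv2.imwrite("pics/w14.png",im[:,:,::-1])
```

```text
foot body end (along) 311 [ 0.4  1.7  4.5 16.1 27.3 29.3 29.9]
cap end 538 [160.1 160.6 163.3 175.5 187.5 190.1 190.3]
neck plate 229 [149.6 150.  151.  155.1 159.3 159.9 160.2]
body plate 101 [19.5 20.3 21.5 27.1 31.6 32.1 32.2]
ledge 149 [-7.9 -7.5 -6.9 -2.4  0.3  1.   1.4]
160 12.5 161 12.5 162 12.5 163 12.8 164 12.9 165 13.0 166 13.0 167 12.6 168 14.0 169 14.1 170 13.8 171 13.6 172 14.1 173 13.7 174 14.4 175 13.7
```

View pics/w14.png

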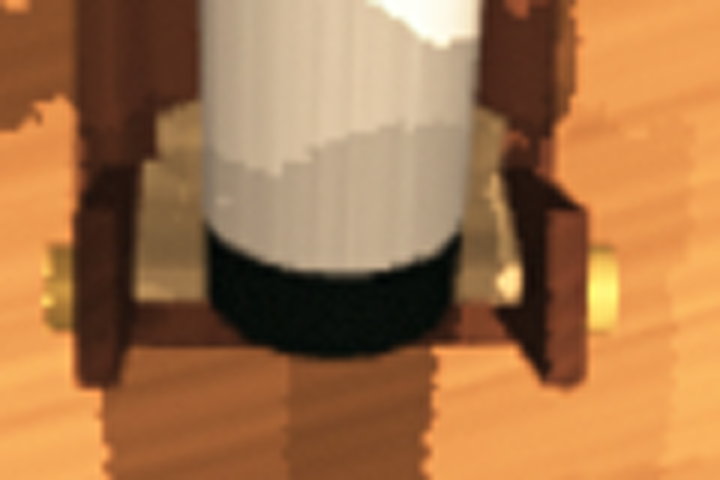

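In this camera's frame the neck plate reads 150–160, the body plate 20–32, the foot end 0.4, the cap step 168 and the cap end 190.3 mm. The foot is home. Handing in.

```bash
python3 -c "
from station import env
o=env.get_obs(); print(o['t'],o['contact_force']); print(env.close_job())"
```

```text
14.75 [ 0.02009524 -0.40904782  0.09807065]
the job is handed in; nothing more can be done
None
```

The small bottle is lying in the cradle, resting in both notches with its foot on the ledge. I handed the job in at t = 14.75 s. I took it from the tray with a 35 N grip and found the slope by sight and feel to be about 0.411 rad. The bottle was seated on notches and ledge before I eased the grip and opened the fingers.

**Last checks:**
- **Foot and cap:** in the final wrist view the foot end is 0.4 mm and the cap end 190.3 mm up the slope from home. The notch plates read 150–160 and 20–32 mm, as given.
- **Release:** the bottle moved about 0.3 mm as the fingers opened.
- **Forces:** the highest wrist force I read was about 8 N, and it was close to zero at the end with the gripper well clear.
- **Other objects:** the larger bottle, the tumbler and the jar look unmoved in the final top view.

**What failed or disagreed:**
- **Sticking:** the first attempt to slide the bottle down the slope stuck, probably on friction. I lifted it 4 mm, moved it downhill without rubbing, and lowered it again.
- **Along-slope fit:** my fitted bottle model put the foot 1–1.7 mm short of home. The real shoulder is curved where my model was straight, which shifts that fit. The ledge contact and the measured foot and cap ends both put the foot home.
- **Cameras:** the three views differ by up to 2 mm sideways and in height.

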